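# Let a ratchet-held gauge foot down onto a scaffold coupler

## Robot

A 7-joint arm with a two-finger parallel gripper is mounted at the origin on the work surface. World frame = base frame: x ahead of the robot, y to its left, z up, the work surface at z = 0. Lengths are in m, angles in rad, forces in N, time in s.
With the tool pointing down it reaches from about 0.4 to 0.875 m from the base axis. Payload 6.5 kg.
Tool frame: the origin (TCP) lies at the very end of the fingers, on their centre line; the grasp point (between the pads) lies behind it (robot.grip_point_offset is the z of the grasp point in the tool frame, in m); z points along the fingers, y is the direction in which the jaws open and shut (so a half turn about z gives the same grasp; the last joint's range is limited). The gripper opens to 85 mm and grips with 20 to 120 N. Pads are 22 mm wide; open, the fingers measure 114 mm over their backs; the gripper's body (76 mm by 85 mm) begins 54 mm behind the grasp point. The pads swing forward as they close: fully open they stand 13 mm farther back than shut.
Start: joints at [-1.296, 0.536, -0.004, 1.538, 0.003, 1.067, -0.071], TCP at [0.217, 0.613, 0.231] pointing down, gripper open.
Joint ranges: [-2.7, 2.7], [-0.37, 2.16], [-1.27, 1.26], [0.24, 2.4], [-1.31, 4.45], [0.19, 1.91], [-2.76, 2.76]. Speed limits (rad/s): [2.39, 2.39, 3.14, 3.14, 3.14, 3.14, 3.14].

## Interface

Orientations are given as [roll, pitch, yaw] about the fixed x, y, z axes, in that order (R = Rz(yaw) Ry(pitch) Rx(roll)).
In Python, from plant import robot, vision gives the robot as it stands.
- The arm moves only by the tool servo_tool, never from a script. Its argument "increments" is a list of rows, each an object with "dr": the turn, a rotation vector about the tool's x, y, z as a fraction of full scale, a list of three; "delta_pos": the shift along the tool's x, y, z as a fraction of full scale, a list of three; "grip": the opening, from -1 (shut) to 1 (fully open). In form: [{"dr": [wx, wy, wz], "delta_pos": [x, y, z], "grip": grip}, ...]. A call has 1 to 5 rows; each row is the pose to reach, as a shift and turn from the pose measured when the call began, along the tool's axes at that moment; what a row does not reach only later rows make up. Full scale, the value 1, is 0.5 m for a shift and 90 degrees for a turn. A row lasts 1/8 s, in which the tool goes at most 62.5 mm and 10.7 degrees, less where a joint would pass 70% of its speed; a pose out of reach is approached as far as the arm can. A call with a number of a shift or a turn outside -1 to 1 is refused whole. A call with a gripper value outside its range is refused whole. The fingers move at their own pace and stop on an object; "grip_force" is the grip in N (left out, the last holds). Time passes only in rows, so rows that repeat a pose let the fingers close. It gives the time, the measured TCP pose, the force and the opening at its end, in the units of the state.
- robot.sense(): the state, without advancing time (a new reading comes with each control period).
- vision.get_image(name): name is "scene" or "top"; returns a dict with "image" (384x512x3 uint8, red, green, blue), "depth" (384x512 float32, m along the optical axis (not along the pixel's ray), 0 where there is no reading), "K" (3x3 intrinsics, pixels), "origin" and "rotation" of the camera in the world. Camera axes: x right, y up, looking along -z (the intrinsics and any distortion apply to the point x, -y, -z); pixel columns grow to the right and rows downward; lengths in m; the calibration is good to about 2 mm. A picture is of the moment at which its call begins.
- robot.job_done(): hands the job in, once; it reports no verdict.
The state is a dict: "clock": time; "qpos": joint angles; "qvel": joint speeds; "tau": joint torques, N m; "tcp_pos": TCP position; "tcp_rot": TCP orientation; "wrist_force": force on the tool from outside, world axes, zero at the start; "ft_torque": the same for the moment, N m; "gripper_width": finger opening in m.
Only numpy, scipy, OpenCV 4.12 (cv2) and the standard library are available. Lean on these libraries where they do the work, as an engineer would, in place of code of your own. Each camera call takes 0.05 s, during which the arm holds its last target.

## Task

Let the gauge stand's foot down onto the new silver coupler: throw the green pawl lever back so that the pawl is out of the ratchet wheel, then wind the crank backwards until the foot bears on the coupler, enough to feel it bear but without leaning on it. Then put the pawl back into the wheel and let go; never force the wheel against the engaged pawl, and leave everything else lying as it is.

Things in the scene. Friction and masses are not known exactly. Their poses are not given: they have to be found in the camera images.
- stand: Blue-grey cast gauge stand fixed on the ribbed aluminium tray (tray top 8 mm over the table). Origin: on its underside, below the crank shaft. Its x axis points from the crank side to the coupler side, y to the column, z up. Base 190 x 210 x 14 mm. Gear head up to z 195 mm, column (at y 80 mm) to z 208 mm, ram's top at z 258 mm at the start.
- shaft (a point): Point on the crank shaft's axis in the middle of the ratchet wheel. The shaft lies along the stand's x axis, 170 mm over the stand's underside.
- crank (a joint): Crank and ratchet wheel (rad, about the stand's x axis), 0 at the start. Growing = backwards: the crank's top goes to the stand's -y side and the foot goes down, 20 mm per rad; the engaged pawl stops this. A drag brake holds crank and ram wherever they are left; winding down freely takes about 2 N at the handle, each newton more presses about 3.7 N at the foot.
- crank_handle (a point): Middle of the crank's black handle, a free-turning sleeve 18 mm across and 78 mm long, parallel to the stand's x axis, on its -x side. It circles the shaft at 75 mm radius, 73 mm out from the wheel's plane; at crank 0 the arm leans 1.13 rad from upright to +y, at 1.13 it stands upright. Can be pinched from above, fingers closing along the stand's y.
- pawl_lever (a joint): Pawl with its green lever (rad, about the stand's x axis): 0 = fully in the wheel; up to 0.14 = nose riding on a tooth, still in; above 0.25 = clear; 0.8 = thrown back on its rest. Growing = knob goes to the stand's -y side. The weighted lever tips over: below about 0.55 it falls into the wheel, above it falls back on its rest and stays out. Under 1 N at the knob unless the wheel loads it.
- pawl_knob (a point): Centre of the green ball knob, 28 mm across, on the pawl's lever; free all round and from above. It swings on a 70 mm arc round the pawl's pin; at lever 0 it leans 0.20 rad from upright to the stand's +y, at 0.8 it leans 0.60 rad to -y.
- pawl_pin (a point): Axis of the pawl's pin (parallel to the stand's x axis) in the plane of the wheel and the knob, 75 mm to the stand's -y side of the shaft and 46 mm higher.
- pawl_nose: The steel pawl, turning with the green lever; its nose reaches 75 mm from the pin towards +y into the wheel. Origin on the pin's axis.
- ratchet_wheel: Steel ratchet wheel on the crank shaft, 12 saw teeth, 96 mm over the tips, 72 mm at the roots, 14 mm thick. Origin on the shaft's axis. Forcing it backwards with the pawl in spoils the teeth.
- ram: Upright steel rack bar, 24 mm square, 0.8 kg, at x 0, y -32 mm of the stand; moves straight down as the crank is wound back, at most 56 mm. At its lower end a screwed foot with an orange hard-rubber sole, 36 mm across. Origin: on its axis, 130 mm over the stand's underside at the start; the sole's face lies 0 to 6 mm below it, as the foot was last screwed in or out.
- coupler: New silver double coupler, about 1 kg, lying loose on the stand's anvil below the foot. Origin: underside of its lying bore; a flat boss 64 mm above it takes the foot. Anvil and foot are set differently from case to case: the foot starts 20 to 42 mm above the boss. From first touch to too hard is about 1 mm of foot travel, so the touch has to be felt.
- swivel: Corroded brown swivel coupler, 140 x 60 x 64 mm, origin at its underside; a bystander.
- mallet_head: Black rubber mallet head, 66 mm across, 100 mm long, lying; origin at its underside; a bystander.
- spigot: Squat steel spigot pin with a 60 mm flange, 68 mm high, upright; origin at its underside; a bystander.
- spanner: Steel spanner, 170 mm long, lying; a bystander.
- tube_offcut: Galvanised tube offcut, 48 mm across, 55 mm high, upright; a bystander.
- wire_brush: Brush, 170 mm long, lying; a bystander.

How it is judged:
On the way, in this order (a step that is already met when the one before it is completed fails the run):
1. the pawl lever is thrown back, before the wheel has been turned (value of joint pawl_lever above 0.6 rad and value of joint crank below 0.2 rad), for 0.2 s.
2. with the pawl out, the foot has been wound down and bears on the coupler (value of joint pawl_lever above 0.6 rad and contact force between ram and coupler above 4 N), for 0.2 s.
At the end, for the whole second after the job is handed in: The foot rests on the silver coupler with more than 3 N and is still, the pawl lies in the wheel again (lever joint under 0.3 rad), the coupler has moved less than 10 mm, and on the way the foot never pressed with more than 35 N (contact force between ram and coupler above 3 N and value of joint pawl_lever below 0.3 rad and distance of coupler from where it was at the start of the episode below 0.01 m and linear speed of ram below 0.01 m/s); the robot touches nothing.
It fails at once if the foot presses on the coupler with more than 35 N (contact force between ram and coupler above 35 N).
It fails at once if the wheel is forced against the pawl with more than 30 N (contact force between pawl_nose and ratchet_wheel above 30 N).
It fails at once if a thing lying on the tray is moved by more than 15 mm (distance of any of swivel, mallet_head, spigot, spanner, tube_offcut, wire_brush from where it was at the start of the episode above 0.015 m).
It also fails if it takes over 67 s, if anything falls off the work surface, if the arm or the gripper's body presses on something with over 40 N, if the wrist force passes 120 N, or if a joint passes its speed limit or range.

## Working session

There is one attempt and no reset: what is moved stays moved. The work goes in short steps, Python scripts to look and compute and a tool call to move; the robot and the scene stay as the last step left them, time stands still between calls to the robot, and variables do not carry over. Pictures are saved under pics/ and viewed, and the job is handed in when it is done.

Besides the shell and the picture viewer there is one more tool, called as a command line: name --argument value ..., lists and objects as JSON in quotes. servo_tool: Moves the arm, as the interface text tells. Shift numbers are shares of 0.5 m and turn numbers shares of 90 degrees, none past 1 either way. Its arguments: {"type":"object","properties":{"increments":{"type":"array"},"grip_force":{"type":"number"}},"required":["increments"]}

```bash
mkdir -p pics; ls; python3 - <<'E'
from plant import robot, vision
import cv2,numpy as np,pickle
print(robot.sense(), robot.grip_point_offset)
for n in("scene","top"):
    d=vision.get_image(n); pickle.dump(d,open(n+"0.pkl","wb"))
    cv2.imwrite(f"pics/{n}0.png",cv2.resize(d["image"][:,:,::-1],(768,576),interpolation=cv2.INTER_CUBIC))
    print(n,d["K"],d["origin"],d["rotation"])
E
```

```text
pics
{'clock': 0.0, 'qpos': array([-1.29622403,  0.53719434, -0.00443718,  1.53888953,  0.00264196,
        1.06727354, -0.07119304]), 'qvel': array([ 0.0006677 ,  0.00047745, -0.00045596, -0.00043781, -0.00140753,
        0.0007288 , -0.00024242]), 'tau': array([-1.77437182e-04, -5.83403993e+01,  1.04819756e+00, -2.59099191e+01,
        1.22614906e-02,  9.57964745e-03, -6.70137268e-06]), 'tcp_pos': array([0.21705734, 0.6120128 , 0.23038846]), 'tcp_rot': array([-3.13984104e+00,  1.66210440e-04,  2.80091848e+00]), 'wrist_force': array([ 0.10509761, -0.39418474, -0.39146619]), 'ft_torque': array([-7.32767380e-05,  1.46218619e-02,  1.77003633e-02]), 'gripper_width': 0.0851236757214407} -0.0187
scene [[444.04173093   0.         254.14928177]
 [  0.         444.04173093 198.98687915]
 [  0.           0.           1.        ]] [1.26988993 0.00174935 1.1631873 ] [ 0.63852481 -0.01789893  1.59119815]
top [[360.09158751   0.         261.6805711 ]
 [  0.         360.09158751 185.09779972]
 [  0.           0.           1.        ]] [ 0.39268612 -0.00289949  1.0824778 ] [ 0.19278147 -0.01703242 -1.5515895 ]
```

View pics/scene0.png

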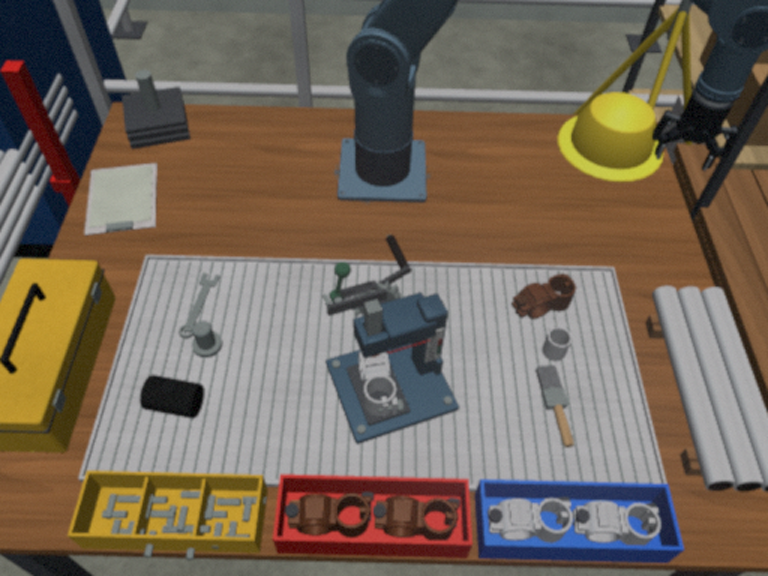

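View pics/top0.png

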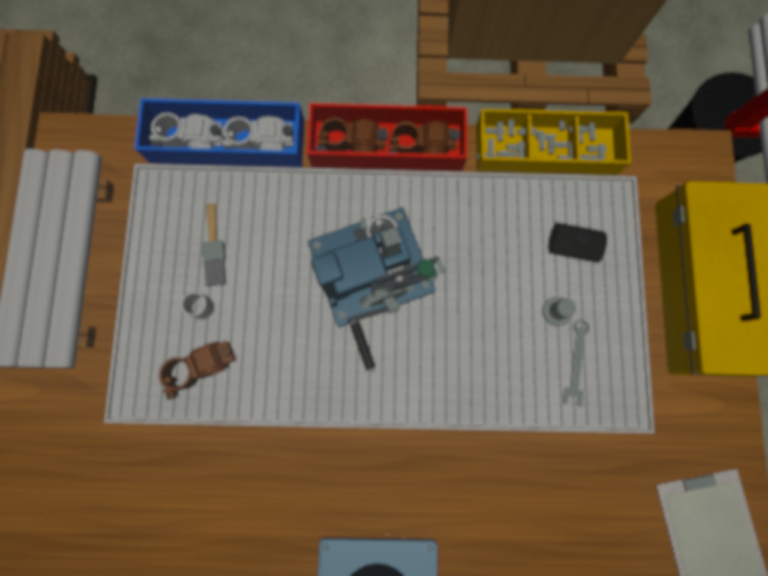

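The scene view shows the stand at about (390,360), the green knob at (342,270) and the black handle at (398,252). In the top view the stand is at (370,265), the knob at (428,268) and the handle runs from (352,322) to (372,368). Next I'll measure them.

```bash
cat > h.py <<'E'
import numpy as np,cv2,pickle
from scipy.spatial.transform import Rotation as R
def cloud(d):
    K=d["K"];h,w=d["depth"].shape
    u,v=np.meshgrid(np.arange(w),np.arange(h));z=d["depth"]
    p=np.stack([(u-K[0,2])/K[0,0]*z,-(v-K[1,2])/K[1,1]*z,-z],-1)
    Rm=R.from_euler("xyz",d["rotation"]).as_matrix()
    return p@Rm.T+d["origin"]
E
python3 - <<'E'
from h import *
for n in("scene","top"):
    d=pickle.load(open(n+"0.pkl","rb"));P=cloud(d);im=d["image"].astype(int)
    hsv=cv2.cvtColor(d["image"],cv2.COLOR_RGB2HSV).astype(int)
    print(n,"valid",(d["depth"]>0).mean())
    # base plate: z ~0.022
    x,y,z=P[...,0],P[...,1],P[...,2]
    reg=(abs(x-0.6)<0.25)&(abs(y)<0.2)&(d["depth"]>0)
    print("tray z",np.median(z[reg&(hsv[...,1]<40)]))
    m=reg&(abs(z-0.022)<0.006)&(hsv[...,0]>95)&(hsv[...,0]<125)&(hsv[...,1]>60)
    m=cv2.morphologyEx(m.astype(np.uint8),cv2.MORPH_OPEN,np.ones((2,2)))>0
    q=P[m][:,:2].astype(np.float32);r=cv2.minAreaRect(q);print("base",m.sum(),r,cv2.boxPoints(r).round(3).tolist())
    g=reg&(hsv[...,0]>60)&(hsv[...,0]<90)&(hsv[...,1]>90)&(z>0.2)
    print("green",g.sum(),np.argwhere(g).mean(0),P[g].mean(0) if g.any() else 0,P[g].max(0),P[g].min(0))
    b=reg&(hsv[...,2]<60)&(z>0.1)&(x<0.56)
    nn,lab,st,c=cv2.connectedComponentsWithStats(b.astype(np.uint8))
    for i in range(1,nn):
        if st[i,4]>25:
            k=P[lab==i];cc=k.mean(0);uu,s,vt=np.linalg.svd(k-cc);t=(k-cc)@vt[0]
            print("black",st[i],cc,vt[0],t.min(),t.max(),np.median(k[:,2]),np.percentile(k[:,2],[5,95]))
E
```

```text
scene valid 0.99591064453125
tray z 0.008898437848953833
base 1943 ((0.9034614562988281, 0.06904774904251099), (0.7061564922332764, 0.23777858912944794), 8.202535629272461) [[0.5370000004768372, 0.13600000739097595], [0.5709999799728394, -0.0989999994635582], [1.2699999809265137, 0.0020000000949949026], [1.2359999418258667, 0.2370000034570694]]
green 3 [178.         227.66666667] [ 0.56994634 -0.0631589   0.30526026] [ 0.57253144 -0.05960114  0.3085687 ] [ 0.56599239 -0.0673069   0.30281939]
black [258 157  13  22 110] [0.45547546 0.030033   0.2163148 ] [ 0.93009399  0.36731796 -0.00163983] -0.03978648081484729 0.04077498376082699 0.21687302934005748 [0.20914257 0.22122461]
top valid 0.9957631429036459
tray z 0.007642269720638195
base 919 ((0.5613078474998474, 0.00020825862884521484), (0.3159528374671936, 0.2033890336751938), 21.549718856811523) [[0.37700000405311584, 0.03700000047683716], [0.4519999921321869, -0.15199999511241913], [0.7459999918937683, -0.035999998450279236], [0.6710000038146973, 0.15299999713897705]]
green 91 [178.56043956 283.54945055] [ 0.56126881 -0.06155625  0.30145279] [ 0.57240109 -0.05137096  0.3067326 ] [ 0.55156344 -0.07993634  0.23260144]
black [216 189  32  10  82] [0.5471058  0.07600882 0.17467556] [-0.03033103 -0.59321804  0.80447025] -0.06821008461224186 0.047513689804919275 0.1838395235898097 [0.11490055 0.20372487]
black [235 215  14  30 145] [0.45217471 0.03217388 0.21741638] [-0.92885868 -0.37042891  0.00199332] -0.03567084552897512 0.03565817646221937 0.21748204000836335 [0.21468738 0.21978264]
```

```bash
cat >> h.py <<'E'
yaw=0.377
ex=np.array([np.cos(yaw),np.sin(yaw),0]);ey=np.array([-np.sin(yaw),np.cos(yaw),0])
S=np.array([0.5461,-0.0050,0.178])  # shaft
def tos(p): p=np.asarray(p)-S; return np.stack([p@ex,p@ey,p[...,2]],-1)
E
python3 - <<'E'
from h import *
from scipy.optimize import least_squares
for n in("scene","top"):
    d=pickle.load(open(n+"0.pkl","rb"));P=cloud(d)
    hsv=cv2.cvtColor(d["image"],cv2.COLOR_RGB2HSV).astype(int)
    Q=tos(P);g=(hsv[...,0]>55)&(hsv[...,0]<95)&(hsv[...,1]>60)&(Q[...,2]>0.1)&(abs(Q[...,0])<.05)&(abs(Q[...,1]+.06)<.05)
    k=Q[g];print(n,g.sum(),k.min(0).round(4),k.max(0).round(4),k.mean(0).round(4))
    f=least_squares(lambda c:np.linalg.norm(k-c,axis=1)-.014,k.mean(0)-[0,0,.01],loss="soft_l1",f_scale=.002);print("knob",f.x, np.abs(f.fun).mean())
    m=(Q[...,2]>0.075)&(abs(Q[...,0])<.12)&(abs(Q[...,1]+.03)<.05)&(hsv[...,1]<60)
    print("ram",m.sum(),Q[m].min(0) if m.any() else 0,Q[m].max(0) if m.any() else 0,np.median(Q[m],0))
print("exp knob",[0,-.0611,.1146])
E
```

```text
scene 62 [-0.0096 -0.0729  0.114 ] [ 0.0087 -0.0519  0.1306] [ 0.0012 -0.0627  0.1239]
knob [-0.00498604 -0.0587603   0.11531769] 0.0012645215600498674
ram 162 [-0.01532432 -0.07321224  0.07539257] [ 0.07793199 -0.0161042   0.13055012] [ 0.06078638 -0.03776764  0.08781156]
top 112 [-0.0185 -0.071   0.112 ] [ 0.0078 -0.0455  0.1287] [-0.0068 -0.0577  0.1232]
knob [-0.00473442 -0.05874633  0.11363943] 0.000725687879892671
ram 130 [-0.0146898  -0.07181255  0.07503219] [ 0.07674356 -0.01584827  0.12353542] [ 0.0631836  -0.02896426  0.08696506]
exp knob [0, -0.0611, 0.1146]
```

```bash
cat >> h.py <<'E'
from plant import robot, vision
def go(p,y=yaw):
    s=robot.sense();Rt=R.from_euler("xyz",s["tcp_rot"]);T=R.from_euler("xyz",[np.pi,0,y])
    d=Rt.inv().apply(np.array(p)-s["tcp_pos"])/.5
    w=(Rt.inv()*T).as_rotvec()/(np.pi/2)
    print("t",round(s["clock"],2),"tcp",s["tcp_pos"].round(4),s["tcp_rot"].round(3),"W",round(s["gripper_width"],4),"F",s["wrist_force"].round(2))
    print("dpos",d.round(4).tolist(),"dr",w.round(4).tolist())
S=S-.003*ex+.0015*ey
def ws(x,y,z): return S+x*ex+y*ey+np.array([0,0,z])
E
python3 - <<'E'
from h import *
go([.5632,-.0615,.38])
go([.35,.4,.38],1.6)
E
```

```text
t 0.1 tcp [0.2171 0.6121 0.2305] [-3.14   0.     2.801] W 0.0855 F [0.08 0.17 0.21]
dpos [-1.1027, -1.0388, -0.2973] dr [-0.0004, 0.0012, 1.5431]
t 0.1 tcp [0.2171 0.6121 0.2305] [-3.14   0.     2.801] W 0.0855 F [0.08 0.17 0.21]
dpos [-0.3923, -0.3114, -0.2985] dr [-0.0008, 0.0006, 0.7645]
```

servo_tool --increments '[{"dr": [0,0,0.05],"delta_pos": [0,0,-0.12],"grip": 0.18},{"dr": [0,0,0.2],"delta_pos": [-0.1,-0.08,-0.2],"grip": 0.18},{"dr": [0,0,0.4],"delta_pos": [-0.2,-0.16,-0.3],"grip": 0.18},{"dr": [0,0,0.6],"delta_pos": [-0.3,-0.24,-0.3],"grip": 0.18},{"dr": [0,0,0.77],"delta_pos": [-0.4,-0.31,-0.3],"grip": 0.18}]'

```text
clock: 0.72
tcp_pos: [0.3396, 0.4201, 0.3799]
tcp_rot: [3.141, 0.0, 1.967]
wrist_force: [1.1, 0.8, 0.2]
gripper_width: 0.0502
```

```bash
python3 -c "
from h import *
go([.5632,-.0615,.38])"
```

```text
t 0.72 tcp [0.3396 0.4201 0.3799] [3.141 0.    1.967] W 0.0502 F [1.1  0.78 0.15]
dpos [-1.0612, 0.0411, -0.0001] dr [0.0002, -0.0001, 1.0121]
```

servo_tool --increments '[{"dr": [0,0,0.12],"delta_pos": [-0.12,0,0],"grip": 0.18},{"dr": [0,0,0.24],"delta_pos": [-0.24,0.01,0],"grip": 0.18},{"dr": [0,0,0.36],"delta_pos": [-0.36,0.02,0],"grip": 0.18},{"dr": [0,0,0.48],"delta_pos": [-0.48,0.02,0],"grip": 0.18},{"dr": [0,0,0.6],"delta_pos": [-0.6,0.02,0],"grip": 0.18}]'

```text
clock: 1.35
tcp_pos: [0.4648, 0.1452, 0.3798]
tcp_rot: [-3.142, -0.0, 1.029]
wrist_force: [0.3, -0.2, 0.3]
gripper_width: 0.0504
```

```bash
python3 -c "
from h import *
go([.5632,-.0615,.38])"
```

```text
t 1.35 tcp [0.4648 0.1452 0.3798] [-3.142 -0.     1.029] W 0.0504 F [ 0.28 -0.24  0.28]
dpos [-0.2527, 0.382, -0.0005] dr [-0.0001, -0.0002, 0.415]
```

servo_tool --increments '[{"dr": [0,0,0.11],"delta_pos": [-0.06,0.1,0],"grip": 0.18},{"dr": [0,0,0.22],"delta_pos": [-0.13,0.2,0],"grip": 0.18},{"dr": [0,0,0.33],"delta_pos": [-0.19,0.29,0],"grip": 0.18},{"dr": [0,0,0.415],"delta_pos": [-0.25,0.38,0],"grip": 0.18},{"dr": [0,0,0.415],"delta_pos": [-0.253,0.382,0],"grip": 0.18}]'

```text
clock: 1.98
tcp_pos: [0.5633, -0.0665, 0.3794]
tcp_rot: [3.139, 0.001, 0.369]
wrist_force: [0.0, -0.0, -0.5]
gripper_width: 0.0505
```

```bash
python3 -c "
from h import *
go([.5632,-.0615,.272])
for n in('scene','top'):
    d=vision.get_image(n);cv2.imwrite(f'pics/{n}1.png',cv2.resize(d['image'][100:290,150:406,::-1],(768,570),interpolation=cv2.INTER_CUBIC))"
```

```text
t 1.98 tcp [ 0.5633 -0.0665  0.3794] [3.139e+00 1.000e-03 3.690e-01] W 0.0505 F [ 0.05 -0.05 -0.48]
dpos [0.0037, -0.01, 0.2148] dr [0.0016, 0.0009, -0.0053]
```

View pics/scene1.png

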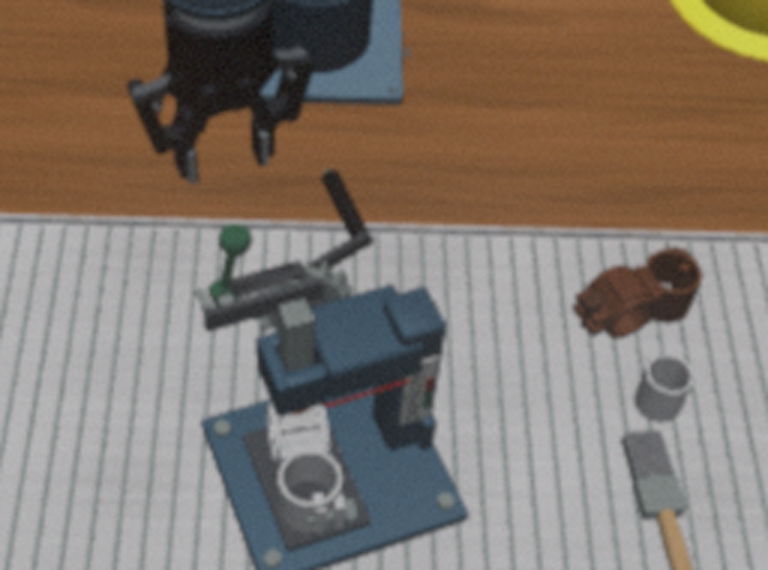

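View pics/top1.png

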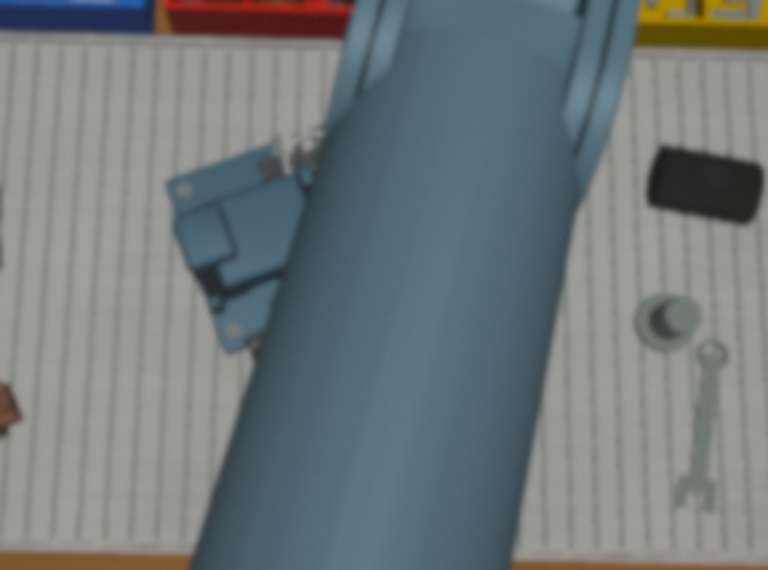

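The scene picture shows the open fingers at (190,170) and (262,155), above and behind the knob at (235,240). The arm hides the stand in the top view. Next I'll centre over the knob and descend.

servo_tool --increments '[{"dr": [0,0,-0.005],"delta_pos": [0.004,-0.01,0.04],"grip": 0.18},{"dr": [0,0,-0.005],"delta_pos": [0.004,-0.01,0.1],"grip": 0.18},{"dr": [0,0,-0.005],"delta_pos": [0.004,-0.01,0.16],"grip": 0.18},{"dr": [0,0,-0.005],"delta_pos": [0.004,-0.01,0.214],"grip": 0.18},{"dr": [0,0,-0.005],"delta_pos": [0.004,-0.01,0.214],"grip": 0.18}]'

```text
clock: 2.7
tcp_pos: [0.5612, -0.0543, 0.2706]
tcp_rot: [-3.138, 0.004, 0.387]
wrist_force: [-0.4, -0.2, -0.0]
gripper_width: 0.0505
```

```bash
python3 -c "
from h import *
go([.5632,-.0615,.272])
for n in('scene',):
    d=vision.get_image(n);cv2.imwrite(f'pics/{n}2.png',cv2.resize(d['image'][130:225,180:308,::-1],(768,570),interpolation=cv2.INTER_CUBIC))"
```

```text
t 2.7 tcp [ 0.5612 -0.0543  0.2706] [-3.138  0.004  0.387] W 0.0505 F [-0.43 -0.17 -0.01]
dpos [-0.0017, 0.0148, -0.0029] dr [-0.002, 0.0029, 0.0065]
```

View pics/scene2.png

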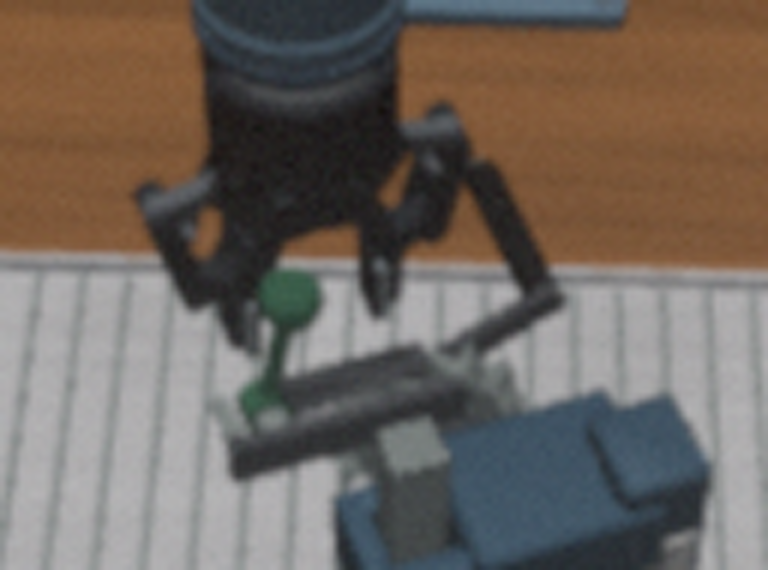

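The knob at (290,298) sits between the finger tips at (240,335) and (380,295). Now I'll push it towards the stand's -y.

servo_tool --increments '[{"dr": [0,0,0.006],"delta_pos": [0,0.02,0],"grip": 0.18},{"dr": [0,0,0.006],"delta_pos": [0,0.04,0],"grip": 0.18},{"dr": [0,0,0.006],"delta_pos": [0,0.06,0],"grip": 0.18},{"dr": [0,0,0.006],"delta_pos": [0,0.08,0],"grip": 0.18},{"dr": [0,0,0.006],"delta_pos": [0,0.1,0],"grip": 0.18}]'

```text
clock: 3.38
tcp_pos: [0.5814, -0.1022, 0.272]
tcp_rot: [-3.14, 0.002, 0.377]
wrist_force: [-0.8, 0.6, -0.4]
gripper_width: 0.0503
```

```bash
python3 -c "
from h import *
go([.5632,-.0615,.272])
print(tos(robot.sense()['tcp_pos']))"
```

```text
t 3.38 tcp [ 0.5814 -0.1022  0.272 ] [-3.14e+00  2.00e-03  3.77e-01] W 0.0503 F [-0.81  0.62 -0.37]
dpos [-0.0039, -0.0891, 0.0002] dr [-0.001, 0.0013, -0.0001]
[ 5.12619392e-05 -1.04858261e-01  9.40364466e-02]
```

servo_tool --increments '[{"dr": [0,0,0],"delta_pos": [0,0.016,0],"grip": 0.18},{"dr": [0,0,0],"delta_pos": [0,0.034,0],"grip": 0.18},{"dr": [0,0,0],"delta_pos": [0,0.034,0],"grip": 0.18}]'

```text
clock: 3.75
tcp_pos: [0.5877, -0.119, 0.272]
tcp_rot: [-3.141, 0.002, 0.376]
wrist_force: [-0.1, -1.1, -0.2]
gripper_width: 0.0502
```

```bash
python3 -c "
from h import *
go([.5632,-.0615,.272])
print(tos(robot.sense()['tcp_pos']))
for n in('scene',):
    d=vision.get_image(n);cv2.imwrite(f'pics/{n}3.png',cv2.resize(d['image'][130:225,180:308,::-1],(768,570),interpolation=cv2.INTER_CUBIC))"
```

```text
t 3.75 tcp [ 0.5877 -0.119   0.272 ] [-3.141e+00  2.000e-03  3.760e-01] W 0.0502 F [-0.13 -1.05 -0.19]
dpos [-0.0035, -0.1251, 0.0002] dr [-0.0006, 0.0014, -0.0009]
[-0.00026296 -0.12286798  0.09401865]
```

View pics/scene3.png

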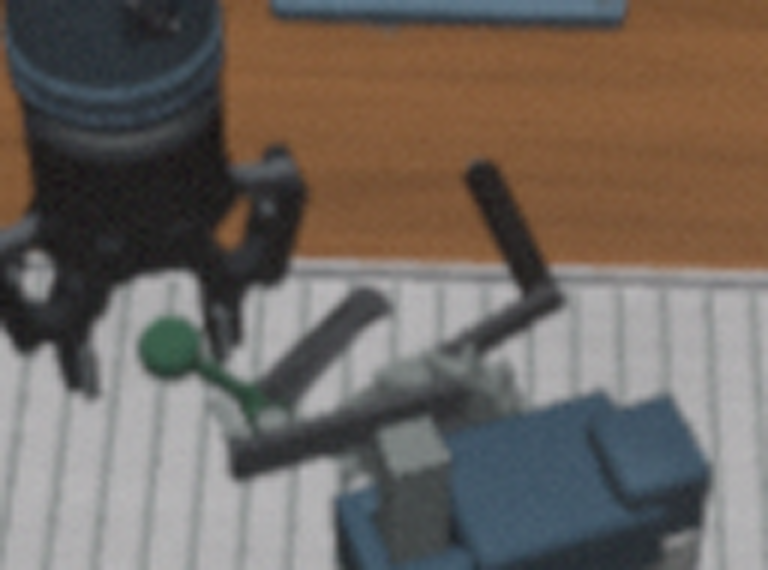

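The picture shows the knob at (170,347), tipped well over. The pawl bar points up and clear of the wheel, and nothing touches the knob. Now I'll lift off and go to the handle.

servo_tool --increments '[{"dr": [0,0,0],"delta_pos": [0,-0.002,-0.06],"grip": 0.18},{"dr": [0,0,0],"delta_pos": [0,-0.002,-0.12],"grip": 0.18},{"dr": [0,0,0],"delta_pos": [0,-0.002,-0.16],"grip": 0.18},{"dr": [0,0,0],"delta_pos": [-0.06,-0.06,-0.16],"grip": 0.18},{"dr": [0,0,0],"delta_pos": [-0.12,-0.16,-0.16],"grip": 0.18}]'

```text
clock: 4.42
tcp_pos: [0.502, -0.0664, 0.3522]
tcp_rot: [-3.141, 0.002, 0.374]
wrist_force: [0.9, 1.1, 1.4]
gripper_width: 0.0504
```

```bash
python3 -c "
from h import *
print(ws(-.080,.0663,.14))
go(ws(-.080,.0663,.14))
d=vision.get_image('scene');Q=tos(cloud(d));hsv=cv2.cvtColor(d['image'],cv2.COLOR_RGB2HSV).astype(int)
g=(hsv[...,0]>55)&(hsv[...,0]<95)&(hsv[...,1]>60)&(Q[...,2]>0.09)&(abs(Q[...,0])<.05)&(abs(Q[...,1]+.1)<.06)
print(g.sum(),Q[g].mean(0),Q[g].max(0))
"
```

```text
[0.44396942 0.0274836  0.318     ]
t 4.42 tcp [ 0.502  -0.0664  0.3522] [-3.141e+00  2.000e-03  3.740e-01] W 0.0504 F [0.87 1.09 1.41]
dpos [-0.0392, -0.2172, 0.0686] dr [-0.0002, 0.0013, -0.0018]
63 [ 0.00343032 -0.11604903  0.11873093] [ 0.01426479 -0.08565204  0.48512168]
```

servo_tool --increments '[{"dr": [0,0,0],"delta_pos": [-0.02,-0.09,0],"grip": 0.18},{"dr": [0,0,0],"delta_pos": [-0.039,-0.18,0.03],"grip": 0.18},{"dr": [0,0,0],"delta_pos": [-0.039,-0.217,0.068],"grip": 0.18},{"dr": [0,0,0],"delta_pos": [-0.039,-0.217,0.068],"grip": 0.18},{"dr": [0,0,0],"delta_pos": [-0.039,-0.217,0.068],"grip": 0.18}]'

```text
clock: 5.1
tcp_pos: [0.4377, 0.0321, 0.3183]
tcp_rot: [-3.133, 0.006, 0.378]
wrist_force: [-0.1, -0.9, 0.0]
gripper_width: 0.0503
```

```bash
python3 -c "
from h import *
p=ws(-.080,.0663,.14);p[2]=.191
go(p)
for n in('scene',):
    d=vision.get_image(n);cv2.imwrite(f'pics/{n}4.png',cv2.resize(d['image'][100:195,180:308,::-1],(768,570),interpolation=cv2.INTER_CUBIC))"
```

```text
t 5.1 tcp [0.4377 0.0321 0.3183] [-3.133  0.006  0.378] W 0.0503 F [-0.08 -0.87  0.02]
dpos [0.0098, 0.0154, 0.2544] dr [-0.0055, 0.0038, 0.0007]
```

View pics/scene4.png

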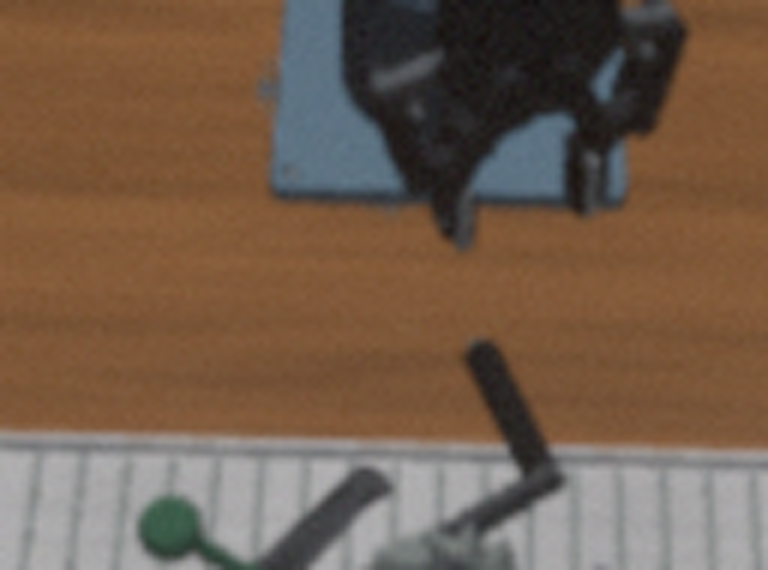

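The fingers, at (460,240) and (590,205), stand over the handle, which runs from (485,350) to (540,470). The pawl is still out. I'll descend.

servo_tool --increments '[{"dr": [-0.005,0.003,0],"delta_pos": [0.01,0.015,0.05],"grip": 0.18},{"dr": [-0.005,0.003,0],"delta_pos": [0.01,0.015,0.12],"grip": 0.18},{"dr": [-0.005,0.003,0],"delta_pos": [0.01,0.015,0.19],"grip": 0.18},{"dr": [-0.005,0.003,0],"delta_pos": [0.01,0.015,0.25],"grip": 0.18},{"dr": [-0.005,0.003,0],"delta_pos": [0.01,0.015,0.255],"grip": 0.18}]'

```text
clock: 5.78
tcp_pos: [0.4437, 0.0263, 0.1899]
tcp_rot: [3.142, 0.004, 0.376]
wrist_force: [-0.3, 0.0, -0.1]
gripper_width: 0.0506
```

```bash
python3 -c "
from h import *
p=ws(-.080,.0663,.14);p[2]=.191
go(p)
for n in('scene',):
    d=vision.get_image(n);cv2.imwrite(f'pics/{n}5.png',cv2.resize(d['image'][100:195,180:308,::-1],(768,570),interpolation=cv2.INTER_CUBIC))"
```

```text
t 5.78 tcp [0.4437 0.0263 0.1899] [3.142 0.004 0.376] W 0.0506 F [-0.31  0.04 -0.15]
dpos [0.0014, -0.002, -0.0022] dr [0.0, 0.0026, -0.0009]
```

View pics/scene5.png

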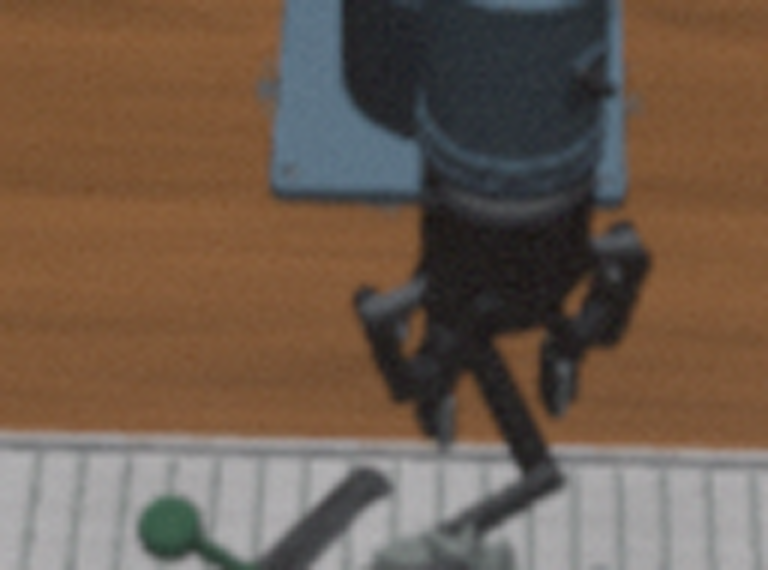

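The handle lies between the fingers. I'll close gently.

servo_tool --increments '[{"dr": [0,0.002,0],"delta_pos": [0,0,0],"grip": -0.3},{"dr": [0,0.002,0],"delta_pos": [0,0,0],"grip": -0.5},{"dr": [0,0.002,0],"delta_pos": [0,0,0],"grip": -0.7},{"dr": [0,0.002,0],"delta_pos": [0,0,0],"grip": -0.8},{"dr": [0,0.002,0],"delta_pos": [0,0,0],"grip": -0.8}]' --grip_force 25

```text
clock: 6.45
tcp_pos: [0.4447, 0.0283, 0.1917]
tcp_rot: [-3.139, -0.003, 0.377]
wrist_force: [-3.2, 5.0, 6.0]
gripper_width: 0.0173
```

```bash
python3 -c "
from h import *
p=ws(-.080,.0663,.14);p[2]=.191
go(p);s=robot.sense();print(tos(s['tcp_pos']),s['ft_torque'])
"
```

```text
t 6.45 tcp [0.4447 0.0283 0.1917] [-3.139e+00 -3.000e-03  3.770e-01] W 0.0173 F [-3.15  5.02  6.  ]
dpos [-0.002, 0.001, 0.0015] dr [-0.0015, -0.0017, 0.0001]
[-0.07899319  0.06679378  0.0137432 ] [ 1.11860898  0.54956757 -0.07983588]
```

```bash
cat >> h.py <<'E'
Y0,Z0=-.001,-.0183   # tcp minus handle
def ang():
    s=robot.sense();q=tos(s["tcp_pos"])-[0,Y0,Z0]
    phi=np.arctan2(q[1],q[2]);f=s["wrist_force"];fs=np.array([f@ex,f@ey,f[2]])
    # reaction on the tool; winding dir t (phi decreasing): (-cos phi, +sin phi)
    t=np.array([-np.cos(phi),np.sin(phi)]);r=np.array([np.sin(phi),np.cos(phi)])
    print("t",round(s["clock"],2),"crank",round(1.13-phi,4),"rad",round(np.hypot(q[1],q[2]),4),"x",q[0].round(4),"Ft(resist)",round(-(fs[1:]@t),2),"Fr",round(fs[1:]@r,2),"Fx",round(fs[0],2),"rot",s["tcp_rot"].round(3),"W",s["gripper_width"].round(4))
    return s,q,1.13-phi
def plan(cs):
    s,q,c=ang();p=s["tcp_pos"];Rt=R.from_euler("xyz",s["tcp_rot"])
    T=R.from_euler("xyz",[np.pi,0,yaw]);print("dr",((Rt.inv()*T).as_rotvec()/(np.pi/2)).round(4).tolist())
    for cc in cs:
        ph=1.13-cc;w=ws(-.079,.075*np.sin(ph)+Y0,.075*np.cos(ph)+Z0)
        print(cc,(Rt.inv().apply(w-p)/.5).round(4).tolist())
E
python3 -c "
from h import *
plan([.1,.25,.4,.55,.7])"
```

```text
Traceback (most recent call last):
  File "h.py", line 31, in plan
    s,q,c=ang();p=s["tcp_pos"];Rt=R.from_euler("xyz",s["tcp_rot"])
          ~~~^^
  File "h.py", line 28, in ang
    print("t",round(s["clock"],2),"crank",round(1.13-phi,4),"rad",round(np.hypot(q[1],q[2]),4),"x",q[0].round(4),"Ft(resist)",round(-(fs[1:]@t),2),"Fr",round(fs[1:]@r,2),"Fx",round(fs[0],2),"rot",s["tcp_rot"].round(3),"W",s["gripper_width"].round(4))
                                                                                                                                                                                                                              ^^^^^^^^^^^^^^^^^^^^^^^^
AttributeError: 'float' object has no attribute 'round'
```

```bash
sed -i 's/s\["gripper_width"\].round(4)/round(float(s["gripper_width"]),4)/' h.py
python3 -c "
from h import *
plan([.1,.25,.4,.55,.7])"
```

```text
t 6.45 crank 0.0007 rad 0.075 x -0.079 Ft(resist) -2.93 Fr 7.83 Fx -1.08 rot [-3.139e+00 -3.000e-03  3.770e-01] W 0.0173
dr [-0.0015, -0.0017, 0.0001]
0.1 [0.0, 0.007, -0.0132]
0.25 [0.0001, 0.0199, -0.0315]
0.4 [0.0001, 0.0354, -0.0478]
0.55 [0.0001, 0.0532, -0.0615]
0.7 [0.0002, 0.0729, -0.0724]
```

servo_tool --increments '[{"dr": [0,0,0],"delta_pos": [0,0.007,-0.013],"grip": -0.8},{"dr": [0,0,0],"delta_pos": [0,0.02,-0.0315],"grip": -0.8},{"dr": [0,0,0],"delta_pos": [0,0.0355,-0.048],"grip": -0.8},{"dr": [0,0,0],"delta_pos": [0,0.053,-0.0615],"grip": -0.8},{"dr": [0,0,0],"delta_pos": [0,0.073,-0.0725],"grip": -0.8}]'

```text
clock: 7.08
tcp_pos: [0.4586, -0.0069, 0.228]
tcp_rot: [-3.14, -0.003, 0.376]
wrist_force: [7.6, -2.2, -17.9]
gripper_width: 0.0172
```

```bash
python3 -c "
from h import *
plan([.7,.74,.78,.82,.86,.9])"
```

```text
t 7.08 crank 0.717 rad 0.0746 x -0.079 Ft(resist) 2.76 Fr -18.3 Fx 6.28 rot [-3.14e+00 -3.00e-03  3.76e-01] W 0.0172
dr [-0.0007, -0.0021, -0.0003]
0.7 [0.0001, -0.0026, 0.0003]
0.74 [0.0001, 0.0029, -0.0021]
0.78 [0.0001, 0.0085, -0.0042]
0.82 [0.0001, 0.0141, -0.0062]
0.86 [0.0001, 0.0199, -0.0079]
0.9 [0.0001, 0.0257, -0.0094]
```

```bash
cat >> h.py <<'E'
def plan(ds):
    "relative arc moves from the measured angle, slight radial give"
    s,q,c=ang();Rt=R.from_euler("xyz",s["tcp_rot"]);ph0=1.13-c;r=.075
    for dd in ds:
        ph=ph0-dd;w=r*(np.sin(ph)-np.sin(ph0))*ey+np.array([0,0,r*(np.cos(ph)-np.cos(ph0))])
        print(dd,round(c+dd,3),(Rt.inv().apply(w)/.5).round(4).tolist())
E
python3 -c "
from h import *
plan([.04,.08,.12,.16,.2])"
```

```text
t 7.08 crank 0.717 rad 0.0746 x -0.079 Ft(resist) 2.76 Fr -18.3 Fx 6.28 rot [-3.14e+00 -3.00e-03  3.76e-01] W 0.0172
0.04 0.757 [0.0, 0.0055, -0.0023]
0.08 0.797 [0.0, 0.0112, -0.0044]
0.12 0.837 [0.0, 0.0169, -0.0062]
0.16 0.877 [0.0, 0.0226, -0.0079]
0.2 0.917 [0.0, 0.0285, -0.0093]
```

servo_tool --increments '[{"dr": [0,0,0],"delta_pos": [0,0.0055,-0.0023],"grip": -0.8},{"dr": [0,0,0],"delta_pos": [0,0.011,-0.0044],"grip": -0.8},{"dr": [0,0,0],"delta_pos": [0,0.017,-0.0062],"grip": -0.8},{"dr": [0,0,0],"delta_pos": [0,0.0225,-0.008],"grip": -0.8},{"dr": [0,0,0],"delta_pos": [0,0.0285,-0.0093],"grip": -0.8}]'

```text
clock: 7.7
tcp_pos: [0.4637, -0.0197, 0.2322]
tcp_rot: [-3.14, -0.003, 0.377]
wrist_force: [4.7, 1.0, -15.8]
gripper_width: 0.0169
```

```bash
python3 -c "
from h import *
plan([.02,.04,.06])
d=vision.get_image('scene');pickle.dump(d,open('scene6.pkl','wb'));cv2.imwrite('pics/scene6.png',cv2.resize(d['image'][150:301,190:390,::-1],(795,600),interpolation=cv2.INTER_CUBIC))"
```

```text
t 7.7 crank 0.9107 rad 0.0743 x -0.0791 Ft(resist) 2.65 Fr -15.64 Fx 4.73 rot [-3.14e+00 -3.00e-03  3.77e-01] W 0.0169
0.02 0.931 [0.0, 0.0029, -0.0006]
0.04 0.951 [0.0, 0.0059, -0.0012]
0.06 0.971 [0.0, 0.0088, -0.0017]
```

View pics/scene6.png

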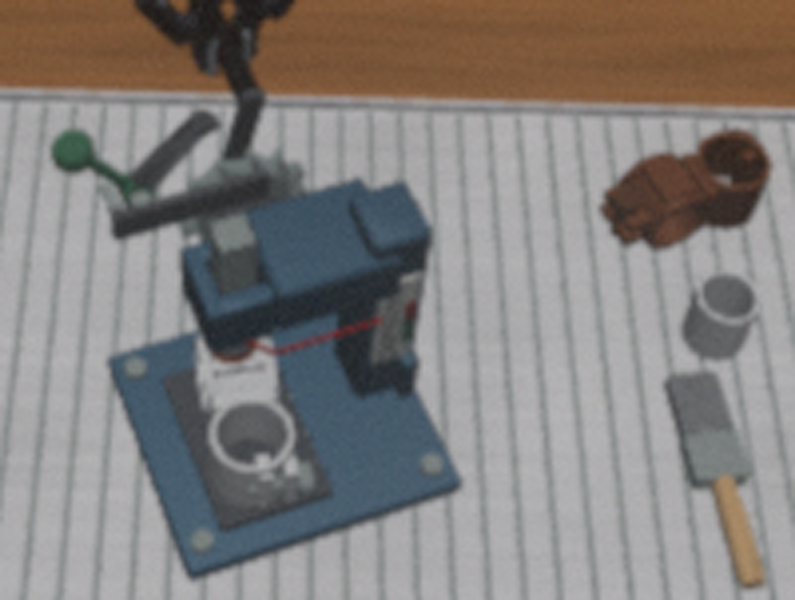

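The pawl stays out with the knob at (73,150). The ram has dropped, and the orange sole is visible at (235,347) above the boss. I'll estimate the remaining gap.

```bash
python3 -c "
from h import *
d=pickle.load(open('scene6.pkl','rb'));Q=tos(cloud(d));im=d['image']
hsv=cv2.cvtColor(im,cv2.COLOR_RGB2HSV).astype(int)
np.set_printoptions(linewidth=250)
for r in range(232,256,1):
  c=range(238,262,3);print(r,[(int(hsv[r,k,0]),int(hsv[r,k,1]),*(Q[r,k]*1000).round().astype(int).tolist()) for k in c])
cv2.imwrite('pics/c6.png',cv2.resize(im[220:270,225:280,::-1],(660,600),interpolation=cv2.INTER_NEAREST))
"
```

```text
232 [(105, 3, -16, -34, -170), (109, 43, 86, -59, -4), (105, 58, 99, -55, 13), (98, 55, 96, -46, 4), (98, 60, 98, -38, 3), (101, 52, 99, -30, -1), (104, 61, 97, -21, -8), (105, 78, 14, 23, -156)]
233 [(106, 20, -1, -39, -150), (100, 29, 83, -58, -14), (111, 54, 96, -54, 3), (110, 44, 98, -46, 1), (108, 67, 97, -38, -4), (103, 81, 95, -29, -11), (100, 57, 96, -20, -14), (103, 81, 20, 21, -151)]
234 [(103, 63, -2, -39, -157), (113, 26, 83, -58, -19), (108, 64, 96, -54, -1), (104, 60, 97, -46, -5), (110, 61, 97, -38, -9), (105, 43, 96, -29, -15), (103, 26, 98, -21, -17), (105, 89, 19, 22, -159)]
235 [(104, 63, 4, -41, -152), (111, 19, 47, -46, -85), (102, 66, 98, -55, -3), (108, 60, 96, -46, -10), (114, 52, 98, -38, -12), (175, 62, 97, -29, -19), (110, 6, 67, -8, -75), (102, 88, 24, 20, -156)]
236 [(106, 56, 6, -41, -156), (130, 6, 55, -48, -77), (106, 78, 96, -54, -11), (108, 63, 99, -47, -11), (110, 40, 84, -33, -42), (0, 115, 88, -26, -39), (177, 17, 71, -10, -73), (106, 71, 27, 19, -156)]
237 [(105, 62, 10, -43, -154), (105, 3, 58, -50, -76), (102, 50, 96, -54, -17), (105, 40, 81, -
[... 3029 characters left out ...]
 106, -31, -93), (90, 7, 111, -24, -89), (130, 5, 118, -18, -82)]
253 [(120, 19, 72, -64, -136), (105, 15, 74, -56, -137), (100, 6, 100, -56, -93), (110, 6, 109, -50, -83), (105, 11, 106, -40, -93), (110, 8, 107, -32, -97), (105, 11, 109, -23, -98), (108, 9, 118, -18, -86)]
254 [(110, 20, 74, -65, -137), (110, 19, 76, -56, -139), (135, 3, 109, -59, -82), (102, 13, 106, -49, -93), (120, 11, 104, -39, -102), (105, 11, 107, -32, -102), (120, 13, 110, -24, -102), (105, 9, 119, -18, -91)]
255 [(100, 21, 77, -66, -138), (111, 22, 80, -58, -138), (110, 5, 113, -60, -81), (90, 9, 106, -49, -98), (108, 14, 103, -39, -109), (100, 8, 105, -30, -112), (114, 13, 110, -23, -108), (105, 6, 116, -17, -101)]
```

View pics/c6.png

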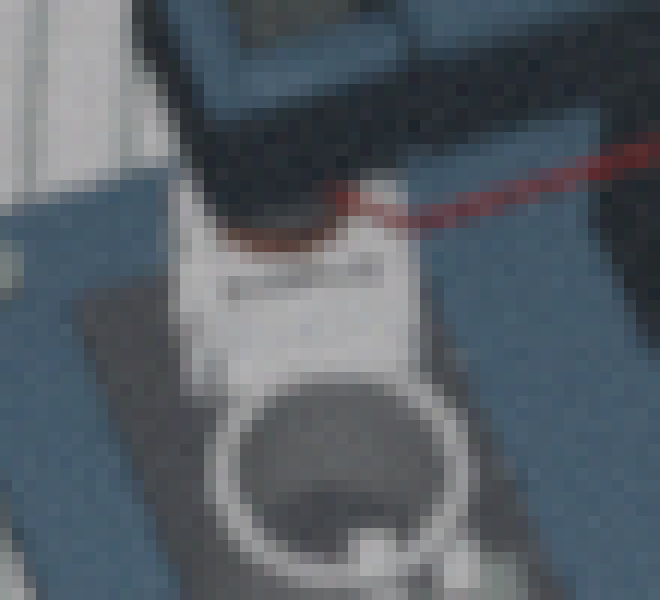

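The orange lower edge is at z about -0.060 and the boss top at about -0.075, relative to the shaft. That leaves roughly 15 mm. I'll wind another 0.4 rad at an easy rate.

```bash
python3 -c "
from h import *
plan([.04,.08,.12,.16,.2])"
```

```text
t 7.75 crank 0.9162 rad 0.0743 x -0.079 Ft(resist) 1.5 Fr -15.98 Fx 4.68 rot [-3.14e+00 -3.00e-03  3.77e-01] W 0.017
0.04 0.956 [0.0, 0.0059, -0.0012]
0.08 0.996 [0.0, 0.0118, -0.0021]
0.12 1.036 [0.0, 0.0178, -0.0028]
0.16 1.076 [0.0, 0.0238, -0.0032]
0.2 1.116 [0.0, 0.0298, -0.0034]
```

servo_tool --increments '[{"dr": [0,0,0],"delta_pos": [0,0.006,-0.0002],"grip": -0.8},{"dr": [0,0,0],"delta_pos": [0,0.012,-0.0008],"grip": -0.8},{"dr": [0,0,0],"delta_pos": [0,0.018,-0.0014],"grip": -0.8},{"dr": [0,0,0],"delta_pos": [0,0.024,-0.0016],"grip": -0.8},{"dr": [0,0,0],"delta_pos": [0,0.03,-0.0018],"grip": -0.8}]'

```text
clock: 8.38
tcp_pos: [0.4694, -0.0342, 0.2333]
tcp_rot: [-3.14, -0.003, 0.377]
wrist_force: [0.9, 2.5, -3.6]
gripper_width: 0.0171
```

```bash
python3 -c "
from h import *
plan([.04,.08,.12,.16,.2])"
```

```text
t 8.38 crank 1.1219 rad 0.0736 x -0.079 Ft(resist) 2.06 Fr -3.61 Fx 1.72 rot [-3.14e+00 -3.00e-03  3.77e-01] W 0.0171
0.04 1.162 [0.0, 0.006, 0.0001]
0.08 1.202 [0.0, 0.012, 0.0004]
0.12 1.242 [0.0, 0.018, 0.0009]
0.16 1.282 [0.0, 0.0239, 0.0017]
0.2 1.322 [-0.0, 0.0298, 0.0027]
```

servo_tool --increments '[{"dr": [0,0,0],"delta_pos": [0,0.006,0.0001],"grip": -0.8},{"dr": [0,0,0],"delta_pos": [0,0.012,0.0004],"grip": -0.8},{"dr": [0,0,0],"delta_pos": [0,0.018,0.0009],"grip": -0.8},{"dr": [0,0,0],"delta_pos": [0,0.024,0.0017],"grip": -0.8},{"dr": [0,0,0],"delta_pos": [0,0.03,0.0027],"grip": -0.8}]'

```text
clock: 9.0
tcp_pos: [0.4749, -0.0481, 0.2318]
tcp_rot: [-3.14, -0.003, 0.377]
wrist_force: [1.5, 3.8, -5.5]
gripper_width: 0.0172
```

```bash
sed -i 's/^Y0,Z0=.*/Y0,Z0=-.001,-.0197/' h.py; python3 -c "
from h import *
plan([.02,.04,.06,.08,.1])
d=vision.get_image('scene');Q=tos(cloud(d));im=d['image']
hsv=cv2.cvtColor(im,cv2.COLOR_RGB2HSV).astype(int)
np.set_printoptions(linewidth=250)
for r in range(235,250,1):
  c=range(241,256,3);print(r,[(int(hsv[r,k,0]),int(hsv[r,k,1]),*(Q[r,k]*1000).round().astype(int).tolist()) for k in c])
cv2.imwrite('pics/c7.png',cv2.resize(im[220:270,225:280,::-1],(660,600),interpolation=cv2.INTER_NEAREST))
"
```

```text
t 9.0 crank 1.3234 rad 0.0749 x -0.0791 Ft(resist) 1.87 Fr -5.96 Fx 2.76 rot [-3.14e+00 -3.00e-03  3.77e-01] W 0.0172
0.02 1.343 [-0.0, 0.0029, 0.0006]
0.04 1.363 [-0.0, 0.0059, 0.0013]
0.06 1.383 [-0.0, 0.0088, 0.002]
0.08 1.403 [-0.0, 0.0117, 0.0028]
0.1 1.423 [-0.0, 0.0146, 0.0036]
235 [(115, 16, 51, -47, -78), (107, 43, 97, -55, -4), (108, 61, 96, -46, -11), (120, 31, 96, -37, -16), (94, 30, 97, -29, -19)]
236 [(110, 6, 55, -48, -77), (100, 58, 99, -55, -6), (113, 60, 98, -47, -12), (174, 79, 81, -31, -47), (163, 27, 76, -21, -60)]
237 [(170, 5, 58, -50, -77), (105, 49, 99, -55, -12), (105, 27, 80, -40, -48), (179, 81, 84, -32, -47), (178, 96, 88, -25, -45)]
238 [(0, 5, 62, -51, -75), (105, 26, 73, -46, -61), (105, 32, 76, -38, -61), (158, 16, 79, -30, -61), (1, 117, 84, -24, -57)]
239 [(10, 5, 65, -52, -76), (0, 26, 75, -47, -63), (102, 18, 79, -39, -61), (124, 25, 80, -31, -64), (5, 69, 83, -23, -63)]
240 [(0, 0, 66, -53, -78), (6, 50, 75, -47, -68), (128, 15, 83, -41, -60), (163, 26, 84, -32, -62), (4, 33, 82, -23, -71)]
241 [(0, 0, 69, -53, -79), (5, 38, 76, -47, -72), (2, 77
[... 361 characters left out ...]
(135, 3, 85, -41, -77), (140, 5, 86, -33, -80), (150, 2, 89, -25, -80)]
245 [(135, 3, 54, -48, -128), (120, 3, 80, -49, -86), (120, 6, 83, -41, -87), (90, 1, 87, -33, -84), (120, 3, 89, -25, -85)]
246 [(135, 3, 57, -50, -128), (90, 3, 85, -50, -83), (135, 3, 85, -42, -87), (113, 6, 90, -34, -85), (120, 3, 92, -26, -85)]
247 [(100, 5, 60, -51, -128), (110, 5, 85, -50, -88), (90, 2, 88, -43, -87), (114, 7, 91, -35, -87), (120, 6, 96, -28, -84)]
248 [(120, 5, 61, -51, -131), (108, 8, 89, -52, -86), (120, 6, 93, -44, -85), (113, 6, 97, -37, -83), (150, 3, 98, -29, -85)]
249 [(120, 3, 65, -52, -131), (128, 6, 94, -53, -83), (120, 1, 96, -45, -84), (105, 3, 100, -38, -82), (150, 3, 104, -31, -80)]
```

View pics/c7.png

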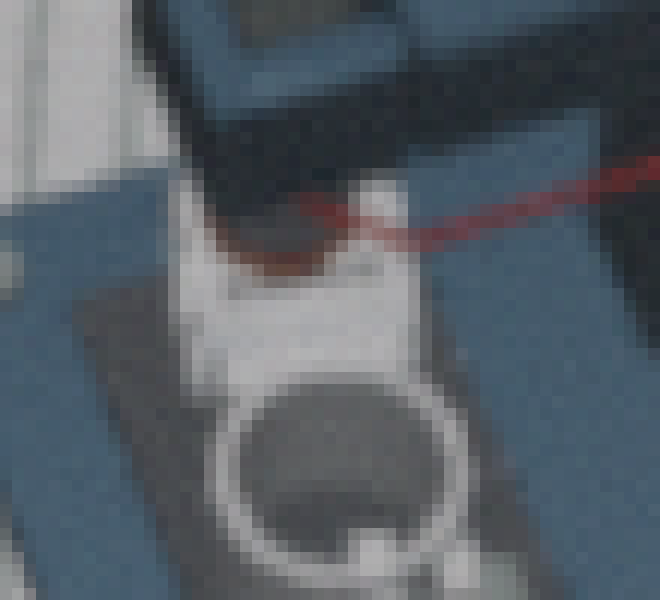

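The sole's front edge has come down about 8 mm to around -0.070, with a few mm still to go. From here I'll take smaller steps, watching the tangential force.

servo_tool --increments '[{"dr": [0,0,0],"delta_pos": [0,0.003,0.0008],"grip": -0.8},{"dr": [0,0,0],"delta_pos": [0,0.006,0.0016],"grip": -0.8},{"dr": [0,0,0],"delta_pos": [0,0.009,0.0024],"grip": -0.8},{"dr": [0,0,0],"delta_pos": [0,0.012,0.0032],"grip": -0.8}]'

```text
clock: 9.55
tcp_pos: [0.4771, -0.0535, 0.2302]
tcp_rot: [-3.139, -0.003, 0.377]
wrist_force: [-1.2, 6.1, -0.2]
gripper_width: 0.0168
```

```bash
python3 -c "
from h import *
plan([.01,.02,.03,.04])
"
```

```text
t 9.55 crank 1.4041 rad 0.0747 x -0.079 Ft(resist) 5.85 Fr -1.89 Fx 1.18 rot [-3.139e+00 -3.000e-03  3.770e-01] W 0.0168
0.01 1.414 [-0.0, 0.0014, 0.0004]
0.02 1.424 [-0.0, 0.0029, 0.0008]
0.03 1.434 [-0.0, 0.0043, 0.0013]
0.04 1.444 [-0.0, 0.0057, 0.0017]
```

```bash
python3 -c "
from h import *
ang()
for i in range(4):
    d=vision.get_image('scene');ang()
Q=tos(cloud(d));im=d['image'];cv2.imwrite('pics/c8.png',cv2.resize(im[220:270,225:280,::-1],(660,600),interpolation=cv2.INTER_NEAREST))
"
```

```text
t 9.55 crank 1.4041 rad 0.0747 x -0.079 Ft(resist) 5.85 Fr -1.89 Fx 1.18 rot [-3.139e+00 -3.000e-03  3.770e-01] W 0.0168
t 9.6 crank 1.4054 rad 0.0747 x -0.0791 Ft(resist) 5.2 Fr -1.77 Fx 1.31 rot [-3.139e+00 -3.000e-03  3.770e-01] W 0.0171
t 9.65 crank 1.4051 rad 0.0747 x -0.0791 Ft(resist) 4.34 Fr -2.31 Fx 1.2 rot [-3.139e+00 -3.000e-03  3.770e-01] W 0.0172
t 9.7 crank 1.4057 rad 0.0747 x -0.0791 Ft(resist) 4.39 Fr -3.19 Fx 1.04 rot [-3.139e+00 -3.000e-03  3.770e-01] W 0.017
t 9.75 crank 1.4049 rad 0.0747 x -0.079 Ft(resist) 3.53 Fr -3.35 Fx 1.2 rot [-3.139e+00 -3.000e-03  3.770e-01] W 0.017
```

View pics/c8.png

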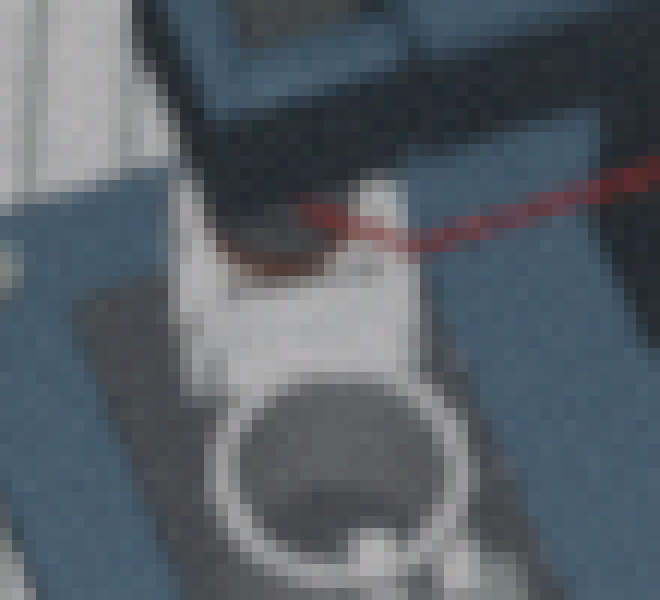

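servo_tool --increments '[{"dr": [0,0,0],"delta_pos": [0,0.0008,0.0002],"grip": -0.8},{"dr": [0,0,0],"delta_pos": [0,0.0016,0.0004],"grip": -0.8}]'

```text
clock: 10.0
tcp_pos: [0.4771, -0.0538, 0.2301]
tcp_rot: [-3.138, -0.003, 0.377]
wrist_force: [-2.8, 5.5, 1.6]
gripper_width: 0.017
```

```bash
cat > w.py <<'E'
from h import *
s,q,c0=ang()
for i in range(3):
    d=vision.get_image('scene');s,q,c=ang()
plan([.01,.02,.03,.04])
E
python3 w.py
```

```text
t 10.0 crank 1.4075 rad 0.0747 x -0.0791 Ft(resist) 6.3 Fr -0.17 Fx -0.55 rot [-3.138e+00 -3.000e-03  3.770e-01] W 0.017
t 10.05 crank 1.4079 rad 0.0747 x -0.0791 Ft(resist) 5.6 Fr -1.36 Fx 1.55 rot [-3.138e+00 -3.000e-03  3.770e-01] W 0.0168
t 10.1 crank 1.4079 rad 0.0747 x -0.0791 Ft(resist) 5.57 Fr -1.88 Fx 0.41 rot [-3.138e+00 -3.000e-03  3.770e-01] W 0.0171
t 10.15 crank 1.4077 rad 0.0747 x -0.0791 Ft(resist) 4.81 Fr -1.93 Fx 0.48 rot [-3.138e+00 -3.000e-03  3.770e-01] W 0.017
t 10.15 crank 1.4077 rad 0.0747 x -0.0791 Ft(resist) 4.81 Fr -1.93 Fx 0.48 rot [-3.138e+00 -3.000e-03  3.770e-01] W 0.017
0.01 1.418 [-0.0, 0.0014, 0.0004]
0.02 1.428 [-0.0, 0.0029, 0.0008]
0.03 1.438 [-0.0, 0.0043, 0.0013]
0.04 1.448 [-0.0, 0.0057, 0.0017]
```

The wheel barely moved for the commanded step and the force rose to about 5.5 N. So the foot is bearing, with roughly 10–13 N on it. I'll add one more tiny nudge to confirm.

servo_tool --increments '[{"dr": [0,0,0],"delta_pos": [0,0.001,0.0003],"grip": -0.8},{"dr": [0,0,0],"delta_pos": [0,0.0018,0.0005],"grip": -0.8}]'

```text
clock: 10.4
tcp_pos: [0.4772, -0.054, 0.23]
tcp_rot: [-3.137, -0.002, 0.378]
wrist_force: [-3.4, 6.6, 0.3]
gripper_width: 0.017
```

```bash
python3 w.py
```

```text
t 10.4 crank 1.4108 rad 0.0747 x -0.0791 Ft(resist) 7.23 Fr -1.77 Fx -0.73 rot [-3.137e+00 -2.000e-03  3.780e-01] W 0.017
t 10.45 crank 1.4104 rad 0.0746 x -0.079 Ft(resist) 6.2 Fr -1.35 Fx 0.41 rot [-3.136e+00 -2.000e-03  3.780e-01] W 0.0169
t 10.5 crank 1.4108 rad 0.0746 x -0.0791 Ft(resist) 5.97 Fr -1.01 Fx -0.95 rot [-3.137e+00 -2.000e-03  3.780e-01] W 0.017
t 10.55 crank 1.4106 rad 0.0746 x -0.0791 Ft(resist) 6.53 Fr -1.37 Fx -0.36 rot [-3.137e+00 -2.000e-03  3.780e-01] W 0.0172
t 10.55 crank 1.4106 rad 0.0746 x -0.0791 Ft(resist) 6.53 Fr -1.37 Fx -0.36 rot [-3.137e+00 -2.000e-03  3.780e-01] W 0.0172
0.01 1.421 [-0.0, 0.0014, 0.0004]
0.02 1.431 [-0.0, 0.0029, 0.0008]
0.03 1.441 [-0.0, 0.0043, 0.0013]
0.04 1.451 [-0.0, 0.0057, 0.0017]
```

The force is steady at about 6.2 N at the handle, which is about 15 N at the foot. I'll release in place.

servo_tool --increments '[{"dr": [0,0,0],"delta_pos": [0,0,0],"grip": -0.5},{"dr": [0,0,0],"delta_pos": [0,0,0],"grip": -0.3},{"dr": [0,0,0],"delta_pos": [0,0,0],"grip": 0.1},{"dr": [0,0,0],"delta_pos": [0,0,0],"grip": 0.1}]'

```text
clock: 11.05
tcp_pos: [0.4773, -0.0543, 0.2301]
tcp_rot: [-3.137, -0.002, 0.377]
wrist_force: [-0.2, -0.6, 1.3]
gripper_width: 0.0471
```

```bash
python3 w.py
```

```text
t 11.05 crank 1.4147 rad 0.0748 x -0.0791 Ft(resist) -0.14 Fr 1.39 Fx -0.38 rot [-3.137e+00 -2.000e-03  3.770e-01] W 0.0471
t 11.1 crank 1.4138 rad 0.0748 x -0.0791 Ft(resist) 0.05 Fr -0.71 Fx -0.11 rot [-3.137e+00 -2.000e-03  3.770e-01] W 0.047
t 11.15 crank 1.413 rad 0.0747 x -0.0791 Ft(resist) 0.29 Fr -0.44 Fx 0.27 rot [-3.137e+00 -2.000e-03  3.780e-01] W 0.047
t 11.2 crank 1.4122 rad 0.0747 x -0.0791 Ft(resist) 0.34 Fr -0.13 Fx 0.15 rot [-3.137e+00 -2.000e-03  3.780e-01] W 0.0474
t 11.2 crank 1.4122 rad 0.0747 x -0.0791 Ft(resist) 0.34 Fr -0.13 Fx 0.15 rot [-3.137e+00 -2.000e-03  3.780e-01] W 0.0474
0.01 1.422 [-0.0, 0.0014, 0.0004]
0.02 1.432 [-0.0, 0.0029, 0.0009]
0.03 1.442 [-0.0, 0.0043, 0.0013]
0.04 1.452 [-0.0, 0.0057, 0.0018]
```

servo_tool --increments '[{"dr": [0,0,0],"delta_pos": [0,0,-0.06],"grip": 0.1},{"dr": [0,0,0],"delta_pos": [0,0,-0.13],"grip": 0.1},{"dr": [0,0,0],"delta_pos": [0,0,-0.2],"grip": 0.2},{"dr": [0,0,0],"delta_pos": [0,0,-0.26],"grip": 0.4},{"dr": [0,0,0],"delta_pos": [0,0,-0.26],"grip": 0.65}]'

```text
clock: 11.82
tcp_pos: [0.4785, -0.055, 0.362]
tcp_rot: [-3.138, -0.007, 0.378]
wrist_force: [0.7, 0.7, -1.1]
gripper_width: 0.0701
```

```bash
python3 -c "
from h import *
from scipy.optimize import least_squares
d=vision.get_image('scene');P=cloud(d)
hsv=cv2.cvtColor(d['image'],cv2.COLOR_RGB2HSV).astype(int)
Q=tos(P);g=(hsv[...,0]>55)&(hsv[...,0]<95)&(hsv[...,1]>60)&(Q[...,2]>0.092)&(Q[...,2]<.13)&(abs(Q[...,0])<.05)&(abs(Q[...,1]+.1)<.06)
k=Q[g];print(len(k));f=least_squares(lambda c:np.linalg.norm(k-c,axis=1)-.014,k.mean(0)-[0,0,.01],loss='soft_l1',f_scale=.002);print('knob',f.x,ws(*f.x))
p=ws(0,f.x[1],0);p[2]=.36;go(p)
cv2.imwrite('pics/scene9.png',cv2.resize(d['image'][130:281,190:390,::-1],(795,600),interpolation=cv2.INTER_CUBIC))"
```

```text
67
knob [-0.00273692 -0.11518171  0.1038549 ] [ 0.58261593 -0.11281016  0.2818549 ]
t 11.88 tcp [ 0.4776 -0.0548  0.3605] [-3.137 -0.004  0.378] W 0.0702 F [0.54 0.28 0.13]
dpos [0.1579, 0.1854, 0.0008] dr [-0.003, -0.0026, 0.0005]
```

View pics/scene9.png

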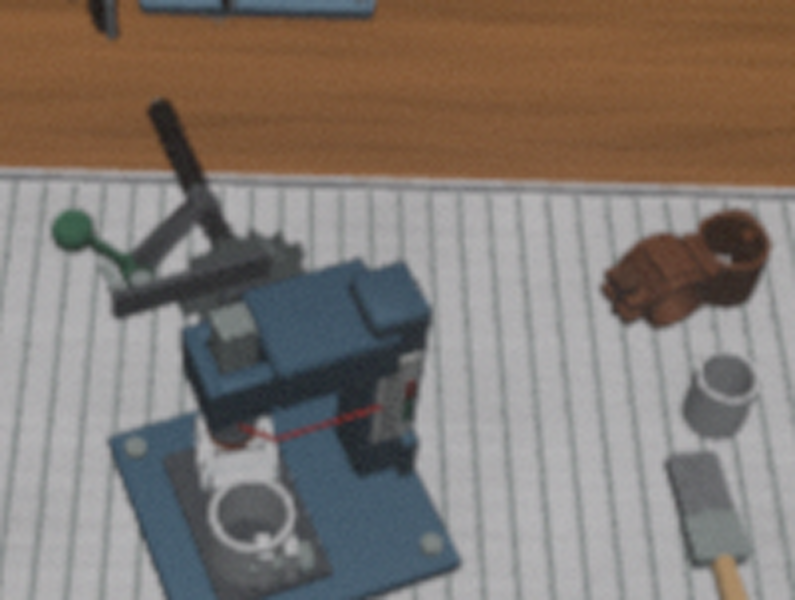

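The knob is on its rest at (73,230) and the handle is free. Before engaging the pawl I'll check that the sole actually sits on the boss.

```bash
python3 -c "
from h import *
d=vision.get_image('scene');Q=tos(cloud(d));im=d['image']
hsv=cv2.cvtColor(im,cv2.COLOR_RGB2HSV).astype(int)
for r in range(236,248,1):
  c=range(241,256,2);print(r,[(int(hsv[r,k,0]),int(hsv[r,k,1]),*(Q[r,k]*1000).round().astype(int).tolist()) for k in c])
d6=pickle.load(open('scene6.pkl','rb'))['image']
cv2.imwrite('pics/c9.png',np.hstack([cv2.resize(a[215:260,230:265,::-1],(390,500),interpolation=cv2.INTER_CUBIC) for a in(d6,im)]))
"
```

```text
236 [(90, 4, 55, -49, -76), (93, 46, 98, -58, -7), (105, 52, 98, -52, -9), (105, 48, 96, -46, -16), (114, 23, 97, -41, -17), (167, 28, 79, -28, -51), (130, 22, 82, -23, -50), (105, 3, 70, -12, -73)]
237 [(150, 4, 57, -49, -78), (93, 53, 98, -58, -12), (100, 42, 97, -52, -16), (103, 30, 79, -39, -50), (168, 20, 81, -34, -50), (178, 104, 84, -30, -48), (177, 66, 87, -25, -46), (150, 5, 73, -14, -73)]
238 [(160, 5, 63, -51, -74), (120, 13, 73, -49, -59), (103, 29, 72, -43, -64), (108, 20, 81, -40, -52), (135, 16, 81, -34, -56), (0, 93, 79, -28, -62), (1, 108, 87, -25, -51), (1, 43, 89, -20, -51)]
239 [(150, 3, 65, -52, -76), (10, 11, 72, -49, -66), (107, 25, 79, -45, -58), (107, 25, 79, -39, -60), (114, 19, 80, -34, -63), (159, 25, 82, -29, -61), (3, 85, 82, -23, -65), (1, 65, 80, -16, -72)]
240 [(160, 5, 66, -52, -79), (2, 33, 73, -49, -69), (143, 15, 80, -46, -61), (120, 17, 81, -40, -63), (113, 14, 84, -35, -60), (150, 4, 84, -30, -63), (4, 31, 84, -24, -67), (173, 21, 84, -18, -71)]
241 [(160, 4, 71, -54, -76), (0, 15, 72, -49, -77), (5, 60, 78, -45, -70), (2, 47, 82, -40, -67), (17
[... 560 characters left out ...]
-41, -79), (120, 3, 81, -34, -88), (75, 3, 86, -30, -82), (120, 3, 89, -25, -80), (105, 3, 678, -262, 985)]
245 [(30, 2, 54, -48, -128), (130, 5, 83, -52, -80), (135, 3, 85, -47, -79), (113, 6, 84, -41, -84), (135, 3, 87, -36, -82), (150, 1, 85, -30, -89), (135, 3, 89, -25, -85), (110, 5, 91, -20, -85)]
246 [(120, 2, 57, -50, -127), (120, 5, 84, -53, -84), (120, 2, 86, -48, -83), (120, 4, 86, -42, -86), (105, 6, 90, -37, -83), (100, 4, 92, -32, -83), (150, 3, 91, -26, -87), (110, 5, 93, -20, -88)]
247 [(120, 4, 61, -51, -126), (120, 6, 87, -54, -83), (120, 7, 87, -48, -86), (110, 4, 88, -43, -87), (100, 5, 92, -38, -85), (120, 6, 91, -32, -90), (120, 4, 98, -28, -81), (130, 5, 97, -22, -85)]
```

View pics/c9.png

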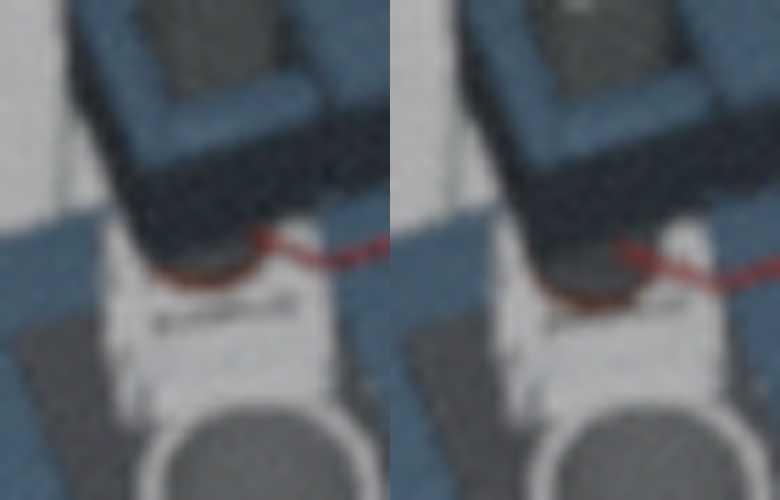

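The sole's lower edge is at about -0.073 and the boss beside it at about -0.076. Within camera accuracy that is contact, and the force agrees. Next, the knob.

servo_tool --increments '[{"dr": [-0.003,-0.003,0],"delta_pos": [0.05,0.06,0],"grip": 0.65},{"dr": [-0.003,-0.003,0],"delta_pos": [0.11,0.13,0],"grip": 0.65},{"dr": [-0.003,-0.003,0],"delta_pos": [0.158,0.185,0],"grip": 0.65},{"dr": [-0.003,-0.003,0],"delta_pos": [0.158,0.185,0],"grip": 0.65},{"dr": [-0.003,-0.003,0],"delta_pos": [0.158,0.185,0],"grip": 0.65}]'

```text
clock: 12.55
tcp_pos: [0.5836, -0.1114, 0.3581]
tcp_rot: [-3.14, 0.005, 0.377]
wrist_force: [-0.6, 0.4, -0.2]
gripper_width: 0.0706
```

```bash
python3 -c "
from h import *
p=ws(0,-.1152,0);p[2]=.258;go(p)"
```

```text
t 12.55 tcp [ 0.5836 -0.1114  0.3581] [-3.14   0.005  0.377] W 0.0706 F [-0.56  0.35 -0.19]
dpos [0.0036, 0.0022, 0.2002] dr [-0.001, 0.0031, 0.0002]
```

servo_tool --increments '[{"dr": [0,0.003,0],"delta_pos": [0.003,0.002,0.05],"grip": 0.65},{"dr": [0,0.003,0],"delta_pos": [0.003,0.002,0.1],"grip": 0.65},{"dr": [0,0.003,0],"delta_pos": [0.003,0.002,0.15],"grip": 0.65},{"dr": [0,0.003,0],"delta_pos": [0.003,0.002,0.2],"grip": 0.65},{"dr": [0,0.003,0],"delta_pos": [0.003,0.002,0.2],"grip": 0.65}]'

```text
clock: 13.18
tcp_pos: [0.5829, -0.1106, 0.2567]
tcp_rot: [-3.137, 0.003, 0.378]
wrist_force: [-0.2, 0.1, 0.1]
gripper_width: 0.0705
```

```bash
python3 -c "
from h import *
p=ws(0,-.069,0);p[2]=.258;go(p)
d=vision.get_image('scene');cv2.imwrite('pics/scene10.png',cv2.resize(d['image'][130:225,180:308,::-1],(768,570),interpolation=cv2.INTER_CUBIC))"
```

```text
t 13.18 tcp [ 0.5829 -0.1106  0.2567] [-3.137e+00  3.000e-03  3.780e-01] W 0.0705 F [-0.21  0.06  0.05]
dpos [0.0034, -0.0884, -0.0023] dr [-0.0027, 0.0021, 0.0006]
```

View pics/scene10.png

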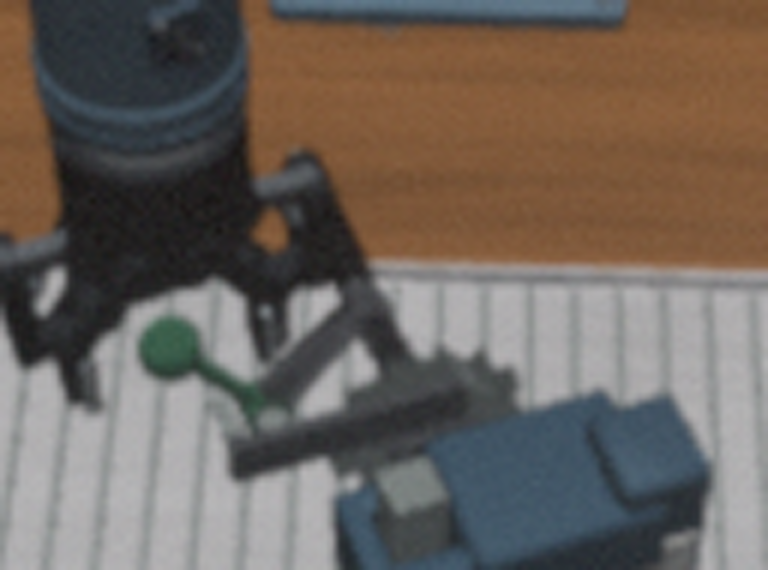

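The knob at (170,347) sits between the fingers. However, the right finger would sweep close to the raised pawl bar, which ends near (380,300). So I'll lift and push with shut fingers from the outside instead.

servo_tool --increments '[{"dr": [0,0,0],"delta_pos": [0,0,-0.07],"grip": 0.65},{"dr": [0,0,0],"delta_pos": [0,0,-0.14],"grip": 0.65},{"dr": [0,0,0],"delta_pos": [0,0,-0.2],"grip": 0},{"dr": [0,0,0],"delta_pos": [0,0.05,-0.2],"grip": -0.6},{"dr": [0,0,0],"delta_pos": [0,0.085,-0.2],"grip": -1}]'

```text
clock: 13.85
tcp_pos: [0.6002, -0.1517, 0.3597]
tcp_rot: [-3.14, -0.001, 0.378]
wrist_force: [-0.1, -0.4, 0.4]
gripper_width: 0.016
```

```bash
python3 -c "
from h import *
p=ws(0,-.158,0);p[2]=.264;go(p)"
```

```text
t 13.85 tcp [ 0.6002 -0.1517  0.3597] [-3.14e+00 -1.00e-03  3.78e-01] W 0.016 F [-0.08 -0.4   0.44]
dpos [0.0012, 0.0007, 0.1914] dr [-0.001, -0.0007, 0.0004]
```

servo_tool --increments '[{"dr": [0,0,0],"delta_pos": [0,0,0.01],"grip": -1},{"dr": [0,0,0],"delta_pos": [0,0,0.07],"grip": -1},{"dr": [0,0,0],"delta_pos": [0,0,0.13],"grip": -1},{"dr": [0,0,0],"delta_pos": [0,0,0.19],"grip": -1},{"dr": [0,0,0],"delta_pos": [0,0,0.19],"grip": -1}]'

```text
clock: 14.48
tcp_pos: [0.5986, -0.15, 0.2624]
tcp_rot: [-3.137, 0.003, 0.378]
wrist_force: [-0.8, 0.4, 0.3]
gripper_width: -0.0001
```

```bash
python3 -c "
from h import *
p=ws(0,-.117,0);p[2]=.264;go(p);print(tos(robot.sense()['tcp_pos']))
d=vision.get_image('scene');cv2.imwrite('pics/scene11.png',cv2.resize(d['image'][130:225,180:308,::-1],(768,570),interpolation=cv2.INTER_CUBIC))"
```

```text
t 14.47 tcp [ 0.5986 -0.15    0.2624] [-3.137e+00  3.000e-03  3.780e-01] W -0.0001 F [-0.8   0.41  0.32]
dpos [0.0033, -0.0773, -0.0029] dr [-0.0031, 0.002, 0.0007]
[-0.00160976 -0.15564733  0.084373  ]
```

View pics/scene11.png

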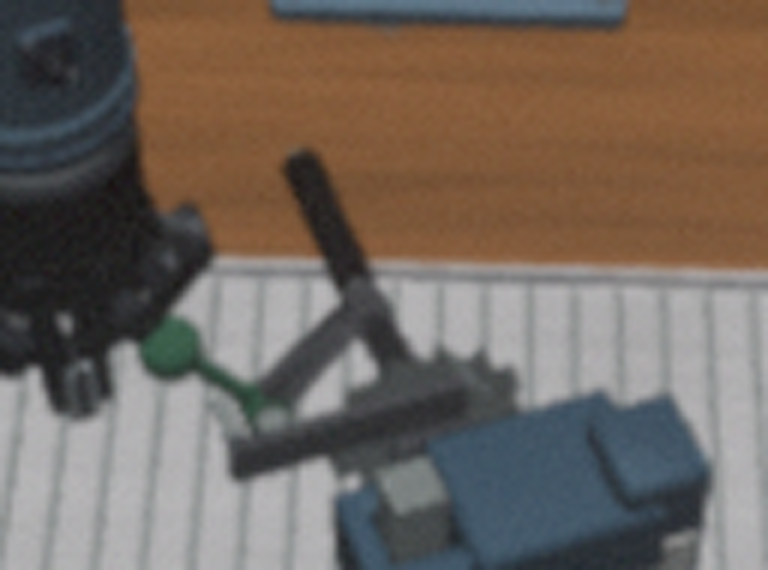

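The shut fingers at (80,390) are beside the knob on its outer side. I'll raise a few mm and push slowly towards +y.

servo_tool --increments '[{"dr": [0,0,0],"delta_pos": [0.003,0,-0.014],"grip": -1},{"dr": [0,0,0],"delta_pos": [0.003,-0.012,-0.014],"grip": -1},{"dr": [0,0,0],"delta_pos": [0.003,-0.024,-0.014],"grip": -1},{"dr": [0,0,0],"delta_pos": [0.003,-0.036,-0.014],"grip": -1},{"dr": [0,0,0],"delta_pos": [0.003,-0.046,-0.014],"grip": -1}]'

```text
clock: 15.15
tcp_pos: [0.5925, -0.1284, 0.2714]
tcp_rot: [-3.139, 0.0, 0.378]
wrist_force: [-0.1, -0.9, 0.1]
gripper_width: 0.0002
```

```bash
python3 -c "
from h import *
p=ws(0,-.117,0);p[2]=.269;go(p);print(tos(robot.sense()['tcp_pos']))
d=vision.get_image('scene');cv2.imwrite('pics/scene12.png',cv2.resize(d['image'][130:225,180:308,::-1],(768,570),interpolation=cv2.INTER_CUBIC))"
```

```text
t 15.15 tcp [ 0.5925 -0.1284  0.2714] [-3.139  0.     0.378] W 0.0002 F [-0.14 -0.94  0.06]
dpos [-0.0014, -0.0326, 0.005] dr [-0.0018, 0.0002, 0.0007]
[ 0.0006987  -0.13331529  0.09342928]
```

View pics/scene12.png

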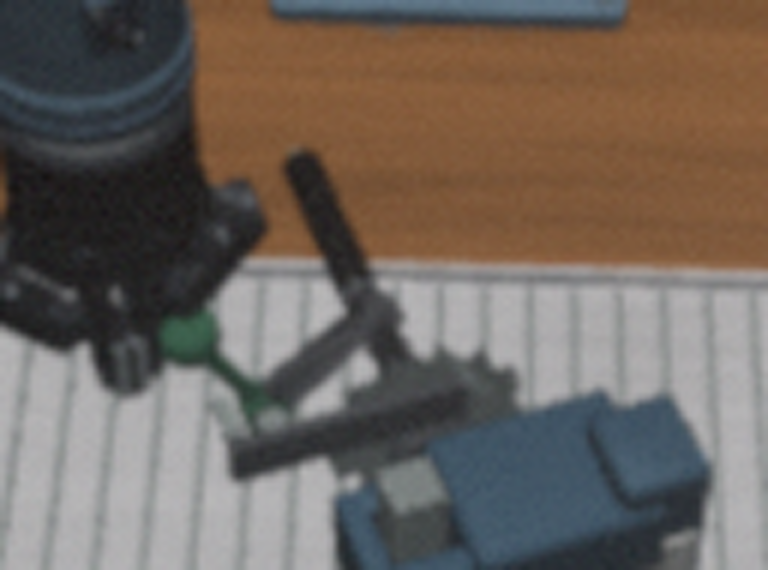

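The push has started: the knob is now at (188,338). I'll continue past the tipping point.

servo_tool --increments '[{"dr": [0,0,0],"delta_pos": [0,-0.012,0],"grip": -1},{"dr": [0,0,0],"delta_pos": [0,-0.024,0],"grip": -1},{"dr": [0,0,0],"delta_pos": [0,-0.036,0],"grip": -1},{"dr": [0,0,0],"delta_pos": [0,-0.036,0],"grip": -1}]'

```text
clock: 15.7
tcp_pos: [0.5855, -0.1101, 0.2712]
tcp_rot: [-3.137, 0.001, 0.38]
wrist_force: [0.1, 0.7, -1.1]
gripper_width: 0.0001
```

```bash
python3 -c "
from h import *
p=ws(0,-.117,0);p[2]=.269;go(p);print(tos(robot.sense()['tcp_pos']))
d=vision.get_image('scene');cv2.imwrite('pics/scene13.png',cv2.resize(d['image'][130:225,180:308,::-1],(768,570),interpolation=cv2.INTER_CUBIC))"
```

```text
t 15.7 tcp [ 0.5855 -0.1101  0.2712] [-3.137e+00  1.000e-03  3.800e-01] W 0.0001 F [ 0.06  0.67 -1.07]
dpos [-0.002, 0.0066, 0.0044] dr [-0.0027, 0.0004, 0.0017]
[ 0.00098628 -0.1137114   0.09322732]
```

View pics/scene13.png

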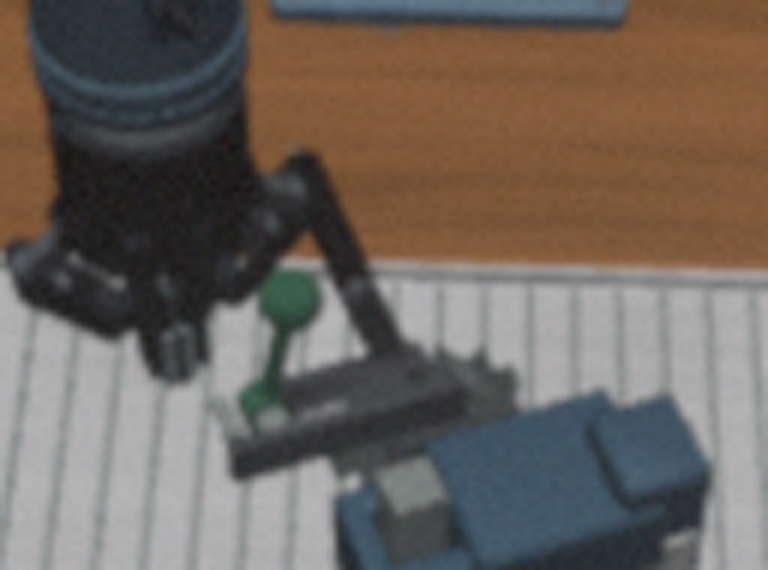

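The pawl has dropped in. The knob is back at (290,298), the same pixel as at the start. I'll back away and up.

servo_tool --increments '[{"dr": [0,0,0],"delta_pos": [0,0.04,0],"grip": -1},{"dr": [0,0,0],"delta_pos": [0,0.07,-0.04],"grip": -1},{"dr": [0,0,0],"delta_pos": [0,0.07,-0.1],"grip": -1},{"dr": [0,0,0],"delta_pos": [0,0.07,-0.2],"grip": -1},{"dr": [0,0,0],"delta_pos": [0,0.07,-0.2],"grip": -1}]'

```text
clock: 16.38
tcp_pos: [0.6005, -0.1451, 0.3752]
tcp_rot: [3.141, -0.005, 0.378]
wrist_force: [-0.3, 0.1, -0.9]
gripper_width: 0.0001
```

```bash
python3 -c "
from h import *
from scipy.optimize import least_squares
ang()
d=vision.get_image('scene');P=cloud(d)
hsv=cv2.cvtColor(d['image'],cv2.COLOR_RGB2HSV).astype(int)
Q=tos(P);g=(hsv[...,0]>55)&(hsv[...,0]<95)&(hsv[...,1]>60)&(Q[...,2]>0.1)&(Q[...,2]<.14)&(abs(Q[...,0])<.05)&(abs(Q[...,1]+.08)<.06)
k=Q[g];f=least_squares(lambda c:np.linalg.norm(k-c,axis=1)-.014,k.mean(0)-[0,0,.01],loss='soft_l1',f_scale=.002);print('knob',f.x,'start -.0603 y')
a=pickle.load(open('scene0.pkl','rb'))['image']
cv2.imwrite('pics/s14.png',np.hstack([cv2.resize(x[140:270,180:310,::-1],(400,400),interpolation=cv2.INTER_CUBIC) for x in(a,d['image'])]))"
```

```text
t 16.38 crank 1.7375 rad 0.2641 x 0.002 Ft(resist) -0.37 Fr -0.89 Fx -0.28 rot [ 3.141 -0.005  0.378] W 0.0001
knob [-0.00328723 -0.06100088  0.1145304 ] start -.0603 y
```

View pics/s14.png

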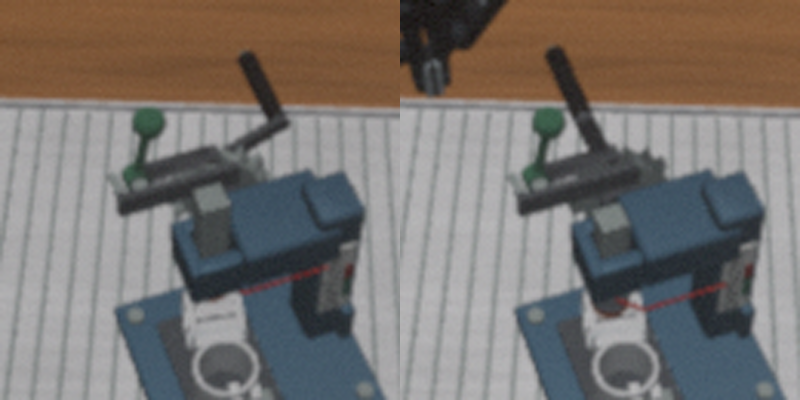

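The knob is back at lever 0, the coupler hasn't shifted and the ram is down. The gripper is clear of everything, so I'll hand in.

```bash
python3 -c "
from plant import robot
print(robot.job_done())"
```

```text
the job is handed in; nothing more can be done
None
```

The foot is down on the silver coupler, the pawl is back in the wheel, and I handed the job in at about 16.4 s of the 67 s. No verdict came back.

**What I did:**
1. I pushed the green knob over with the open fingers until the lever fell back on its rest.
2. I pinched the handle and wound about 1.41 rad (roughly 28 mm of foot travel) until I felt the foot bear, then let go in place.
3. I tipped the lever back with shut fingers until the pawl dropped in by itself, then lifted clear.

**Last checks:**
- **Bearing force:** the resistance at the handle rose from about 2 N to about 6.2 N (peak 7.2 N) while the crank hardly moved. That works out to about 15 N at the foot (peak about 19 N).
- **After release:** I could not measure the foot's force once I let go; I relied on the drag brake to hold it.
- **Sole against boss:** the camera put the sole's edge about 3 mm above the boss surface beside it. That is close to the cameras' 2 mm accuracy, so the touch rests mainly on the felt force.
- **Pawl:** the knob is back within 1–2 mm of where it started.
- **Surroundings:** in the last picture the coupler looked unmoved and the gripper was clear of the stand. I did not measure the other things on the tray again, but the arm never went near them.

**Deviations:**
- My first placing for putting the pawl back, with open fingers around the knob, would have swept a finger close to the raised pawl bar. I lifted off without touching and pushed from outside instead.
- My shaft height was about 1.4 mm too high, which gave up to 18 N of sideways pull on the handle early in the winding. I corrected for it before the foot touched.

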